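# Change the drill-bit tubes in the pull-out drawer

## Robot

A 6-joint arm with a two-finger parallel gripper is mounted at the origin on the work surface. World frame = base frame: x ahead of the robot, y to its left, z up, the work surface at z = 0. Lengths are in mm, angles in rad, forces in N, time in s.
With the tool pointing down it reaches from about 350 to 975 mm from the base axis. Payload 7.1 kg.
Tool frame: the origin (TCP) lies at the very end of the fingers, on their centre line; the grasp point (between the pads) lies 19 mm behind it; z points along the fingers, y is the line along which they close (so a half turn about z gives the same grasp; the last joint's range is limited). The gripper opens to 88 mm and grips with 3 to 60 N. Pads are 20 mm wide; open, the fingers measure 115 mm over their backs; the gripper's body (75 mm by 178 mm) begins 61 mm behind the grasp point.
Start: joints at [1.206, 0.423, 1.63, -0, 1.089, -0.019], TCP at [211.811, 587.997, 222.675] pointing down, gripper open.
Joint ranges: [-3, 3], [-0.9, 2.11], [0.09, 2.58], [-1.31, 4.45], [0.11, 2.69], [-2.54, 2.54]. Speed limits (rad/s): [2.39, 2.39, 3.01, 3.14, 3.14, 3.14].

## Interface

Orientations are given as a rotation vector (axis times angle).
In Python, from workcell import ctrl, optics gives the robot as it stands.
- The arm moves only by the shell command python3 -m jog 'ROWS'. ROWS is JSON, a list of rows, each a list of 7 numbers: the shift along the tool's x, y, z in units of 40 mm (1.0 is 40 mm), then the turn, a rotation vector about the tool's x, y, z in units of 6 degrees (1.0 is 6 degrees), then the opening, from 0 (shut) to 1 (fully open). A call has 1 to 20 rows; each row shifts and turns the commanded pose from where the row before left it, along the tool's axes as they then stand; what a row does not reach is not made up. A row lasts 1/10 s, in which the tool goes at most 50 mm and 8.59 degrees, less where a joint would pass 70% of its speed; a pose out of reach is approached as far as the arm can. A call is refused whole if a number of a shift passes 1 or a number of a turn 1, either way. A call with a gripper value outside its range is refused whole. The fingers move at their own pace and stop on an object; the grip force is fixed at half the most. Time passes only in rows, so rows that do not move let the fingers close. It gives the time, the measured TCP pose, the force, the opening and the grip force at its end, in the units of the state.
- ctrl.get_obs(): the state, without advancing time (a new reading comes with each control period).
- optics.get_image(name): name is "scene" or "top"; returns the picture (384x512x3 uint8, red, green, blue); there is no depth.
- optics.camera_model(name): a dict with "fov_y" (degrees; the focal length in pixels is half the picture's height over the tangent of half this angle, whatever the lens; pixels are square), "cx", "cy" (the principal point, pixels), "view" (4x4, takes a point from world to camera coordinates). Camera axes: x right, y up, looking along -z (the intrinsics and any distortion apply to the point x, -y, -z); pixel columns grow to the right and rows downward; lengths in mm; the calibration is good to about 2 mm. A picture is of the moment at which its call begins. camera_model takes no time and is no camera call.
- ctrl.close_job(): hands the job in; it is judged then, once.
Trained networks look in the newest picture that a camera, given by its name, has taken for a name from the list of things; names that differ only in an ending like _2 or _b are one class to them, and where a whole thing is asked for, a point or a joint stands for the part that bears it (a point fixed in the world has none). Each returns a list of dicts, best first, with "conf" (0 to 1); they miss things now and then, are a little off and sometimes report something else, mostly with a low value. They report only what shows in the picture. A call takes as long as a camera call. They do not tell look-alikes from the thing itself.
- optics.masks_of(target, camera): "pixels" (384x512 bool, what is visible of it) and "extent" ([centre column, centre row, width, height] in pixels, round what is visible of it).
The state is a dict: "t": time; "qpos": joint angles; "qvel": joint speeds; "joint_torque": joint torques, N m; "ee_pos": TCP position; "orientation": TCP orientation; "ft_force": force on the tool from outside, world axes, zero at the start; "moment": the same for the moment, N m; "width": finger opening in mm; "grasp_force": force on a finger pad.
Only numpy, scipy, OpenCV 4.12 (cv2) and the standard library are available. Lean on these libraries where they do the work, as an engineer would, in place of code of your own. Each camera call takes 0.05 s, during which the arm holds its last target. There are 200 camera calls.

## Task

Pull the cabinet's drawer fully out to its stop. Take every short bit tube out of the drawer's rack and stand it in a free hole of the bench rack, and put every tall tube from the bench rack into a hole of the drawer's rack, each pushed right down to the bottom of its hole. When all have changed places, push the drawer fully shut, and leave the glue, spray can and tape measure alone.

Things in the scene. Friction and masses are not known exactly. Their poses are not given: they have to be found in the camera images.
- cabinet: Low pale-wood cabinet 200 mm wide, 182 high, fixed on the bench, one drawer filling its front; left or right of the robot. x axis: from its front inwards (the drawer comes out along -x); z up. Origin: on the bench, below where the middle of the drawer's rack stands when the drawer is fully out; the carcass runs from x = 90 to 350 mm.
- drawer (a joint): Drawer travel, m: 0 shut, 0.17 fully out at its stop; starts shut; friction about 2 N. Side walls reach 60 mm above the bench, the 15 mm front panel 155 mm. Fixed in it is a dark wood rack block 140 x 140 mm, 2 x 2 holes, mouths 70 mm above the bench, its middle 80 mm behind the front panel's inner face.
- handle (a point): Middle of the drawer's steel bar handle, 140 mm above the bench: bar 16 x 16 mm in section, 116 mm long, level along the cabinet's y, its back 40 mm clear of the front panel, on two 10 mm posts 48 mm either side of the middle. Moves with the drawer, axes as the cabinet's. Can be pinched from above.
- bench_rack: Loose dark wood rack on the bench, 140 (x) x 214 (y) x 55 mm (z), 1.4 kg; origin at the centre of its underside, z up. 2 x 3 round holes, 32.5 mm across, 3 mm chamfer, 42 mm deep, closed at the bottom, at x = -33, +33 mm, y = -66, 0, +66 mm in its frame, mouths at z = 55 mm.
- drawer_hole0 (a point): Centre of the mouth of a hole in the drawer's rack: round, 32.5 mm across with a 3 mm chamfer, 42 mm deep, closed at the bottom, holes 66 mm apart; this one at x -33, y -33 mm from the block's middle. Moves with the drawer; axes as the cabinet's.
- drawer_hole1 (a point): Centre of the mouth of a hole in the drawer's rack: round, 32.5 mm across with a 3 mm chamfer, 42 mm deep, closed at the bottom, holes 66 mm apart; this one at x -33, y +33 mm from the block's middle. Moves with the drawer; axes as the cabinet's.
- drawer_hole2 (a point): Centre of the mouth of a hole in the drawer's rack: round, 32.5 mm across with a 3 mm chamfer, 42 mm deep, closed at the bottom, holes 66 mm apart; this one at x +33, y -33 mm from the block's middle. Moves with the drawer; axes as the cabinet's.
- drawer_hole3 (a point): Centre of the mouth of a hole in the drawer's rack: round, 32.5 mm across with a 3 mm chamfer, 42 mm deep, closed at the bottom, holes 66 mm apart; this one at x +33, y +33 mm from the block's middle. Moves with the drawer; axes as the cabinet's.
- tall0: Tall bit tube, maybe absent: closed white plastic cylinder with a yellow cap, 30 mm across, 125 mm long, about 0.12 kg; starts upright in the bench rack. Origin at the centre of its foot, z along it to the cap. Foot chamfered; it may lean up to 4 degrees in its hole.
- tall1: Tall bit tube, maybe absent: closed white plastic cylinder with a yellow cap, 30 mm across, 125 mm long, about 0.12 kg; starts upright in the bench rack. Origin at the centre of its foot, z along it to the cap. Foot chamfered; it may lean up to 4 degrees in its hole.
- tall2: Tall bit tube, maybe absent: closed white plastic cylinder with a yellow cap, 30 mm across, 125 mm long, about 0.12 kg; starts upright in the bench rack. Origin at the centre of its foot, z along it to the cap. Foot chamfered; it may lean up to 4 degrees in its hole.
- tall3: Tall bit tube, maybe absent: closed white plastic cylinder with a yellow cap, 30 mm across, 125 mm long, about 0.12 kg; starts upright in the bench rack. Origin at the centre of its foot, z along it to the cap. Foot chamfered; it may lean up to 4 degrees in its hole.
- tall4: Tall bit tube, maybe absent: closed white plastic cylinder with a yellow cap, 30 mm across, 125 mm long, about 0.12 kg; starts upright in the bench rack. Origin at the centre of its foot, z along it to the cap. Foot chamfered; it may lean up to 4 degrees in its hole.
- tall5: Tall bit tube, maybe absent: closed white plastic cylinder with a yellow cap, 30 mm across, 125 mm long, about 0.12 kg; starts upright in the bench rack. Origin at the centre of its foot, z along it to the cap. Foot chamfered; it may lean up to 4 degrees in its hole.
- short0: Short bit tube, maybe absent: same as the tall ones, 30 mm across, but 95 mm long; starts upright in the drawer's rack, out of sight while the drawer is shut. Origin at the centre of its foot, z along it to the cap.
- short1: Short bit tube, maybe absent: same as the tall ones, 30 mm across, but 95 mm long; starts upright in the drawer's rack, out of sight while the drawer is shut. Origin at the centre of its foot, z along it to the cap.
- short2: Short bit tube, maybe absent: same as the tall ones, 30 mm across, but 95 mm long; starts upright in the drawer's rack, out of sight while the drawer is shut. Origin at the centre of its foot, z along it to the cap.
- short3: Short bit tube, maybe absent: same as the tall ones, 30 mm across, but 95 mm long; starts upright in the drawer's rack, out of sight while the drawer is shut. Origin at the centre of its foot, z along it to the cap.
- glue: Bystander: white glue bottle, 60 mm across, 170 mm high; origin under its middle.
- spray_can: Bystander: blue spray can, 62 mm across, 160 mm high; origin under its middle.
- tape_measure: Bystander: black tape measure, 70 x 40 x 60 mm; origin under its middle.
Not all that is in view belongs to the job. Leave any red look-alike of the tall2 alone.

How it is judged (in metres and radians):
On the way, in this order (a step that is already met when the one before it is completed fails the run):
1. the drawer is pulled out to its stop (value of joint drawer above 0.162 m), for 0.2 s.
2. with the drawer out, every tall tube stands at the bottom of a drawer hole and every short tube at the bottom of a bench rack hole (value of joint drawer above 0.1 m and ((horizontal distance between tall0 and drawer_hole0 below 0.008 m and z of tall0 in the frame of drawer_hole0 below -0.036 m and angle between tall0's own z axis and vertical below 0.15 rad) or (horizontal distance between tall0 and drawer_hole1 below 0.008 m and z of tall0 in the frame of drawer_hole1 below -0.036 m and angle between tall0's own z axis and vertical below 0.15 rad) or (horizontal distance between tall0 and drawer_hole2 below 0.008 m and z of tall0 in the frame of drawer_hole2 below -0.036 m and angle between tall0's own z axis and vertical below 0.15 rad) or (horizontal distance between tall0 and drawer_hole3 below 0.008 m and z of tall0 in the frame of drawer_hole3 below -0.036 m and angle between tall0's own z axis and vertical below 0.15 rad)) and ((horizontal distance between tall1 and drawer_hole0 below 0.008 m and z of tall1 in the frame of drawer_hole0 below -0.036 m and angle between tall1's own z axis and vertical below 0.15 rad) or (horizontal distance between tall1 and drawer_hole1 below 0.008 m and z of tall1 in the frame of drawer_hole1 below -0.036 m and angle between tall1's own z axis and vertical below 0.15 rad) or (horizontal distance between tall1 and drawer_hole2 below 0.008 m and z of tall1 in the frame of drawer_hole2 below -0.036 m and angle between tall1's own z axis and vertical below 0.15 rad) or (horizontal distance between tall1 and drawer_hole3 below 0.008 m and z of tall1 in the frame of drawer_hole3 below -0.036 m and angle between tall1's own z axis and vertical below 0.15 rad)) and ((horizontal distance between tall2 and drawer_hole0 below 0.008 m and z of tall2 in the frame of drawer_hole0 below -0.036 m and angle between tall2's own z axis and vertical below 0.15 rad) or (horizontal distance between tall2 and drawer_hole1 below 0.008 m and z of tall2 in the frame of drawer_hole1 below -0.036 m and angle between tall2's own z axis and vertical below 0.15 rad) or (horizontal distance between tall2 and drawer_hole2 below 0.008 m and z of tall2 in the frame of drawer_hole2 below -0.036 m and angle between tall2's own z axis and vertical below 0.15 rad) or (horizontal distance between tall2 and drawer_hole3 below 0.008 m and z of tall2 in the frame of drawer_hole3 below -0.036 m and angle between tall2's own z axis and vertical below 0.15 rad)) and ((horizontal distance between tall3 and drawer_hole0 below 0.008 m and z of tall3 in the frame of drawer_hole0 below -0.036 m and angle between tall3's own z axis and vertical below 0.15 rad) or (horizontal distance between tall3 and drawer_hole1 below 0.008 m and z of tall3 in the frame of drawer_hole1 below -0.036 m and angle between tall3's own z axis and vertical below 0.15 rad) or (horizontal distance between tall3 and drawer_hole2 below 0.008 m and z of tall3 in the frame of drawer_hole2 below -0.036 m and angle between tall3's own z axis and vertical below 0.15 rad) or (horizontal distance between tall3 and drawer_hole3 below 0.008 m and z of tall3 in the frame of drawer_hole3 below -0.036 m and angle between tall3's own z axis and vertical below 0.15 rad)) and ((horizontal distance between tall4 and drawer_hole0 below 0.008 m and z of tall4 in the frame of drawer_hole0 below -0.036 m and angle between tall4's own z axis and vertical below 0.15 rad) or (horizontal distance between tall4 and drawer_hole1 below 0.008 m and z of tall4 in the frame of drawer_hole1 below -0.036 m and angle between tall4's own z axis and vertical below 0.15 rad) or (horizontal distance between tall4 and drawer_hole2 below 0.008 m and z of tall4 in the frame of drawer_hole2 below -0.036 m and angle between tall4's own z axis and vertical below 0.15 rad) or (horizontal distance between tall4 and drawer_hole3 below 0.008 m and z of tall4 in the frame of drawer_hole3 below -0.036 m and angle between tall4's own z axis and vertical below 0.15 rad)) and ((horizontal distance between tall5 and drawer_hole0 below 0.008 m and z of tall5 in the frame of drawer_hole0 below -0.036 m and angle between tall5's own z axis and vertical below 0.15 rad) or (horizontal distance between tall5 and drawer_hole1 below 0.008 m and z of tall5 in the frame of drawer_hole1 below -0.036 m and angle between tall5's own z axis and vertical below 0.15 rad) or (horizontal distance between tall5 and drawer_hole2 below 0.008 m and z of tall5 in the frame of drawer_hole2 below -0.036 m and angle between tall5's own z axis and vertical below 0.15 rad) or (horizontal distance between tall5 and drawer_hole3 below 0.008 m and z of tall5 in the frame of drawer_hole3 below -0.036 m and angle between tall5's own z axis and vertical below 0.15 rad)) and (x of short0 in the frame of bench_rack between -0.039 and -0.027 m or x of short0 in the frame of bench_rack between 0.027 and 0.039 m) and (y of short0 in the frame of bench_rack between -0.072 and -0.06 m or y of short0 in the frame of bench_rack between -0.006 and 0.006 m or y of short0 in the frame of bench_rack between 0.06 and 0.072 m) and z of each of short0, short1, short2, short3 in the frame of bench_rack below 0.019 m and angle between each of short0, short1, short2, short3's own z axis and vertical below 0.15 rad and (x of short1 in the frame of bench_rack between -0.039 and -0.027 m or x of short1 in the frame of bench_rack between 0.027 and 0.039 m) and (y of short1 in the frame of bench_rack between -0.072 and -0.06 m or y of short1 in the frame of bench_rack between -0.006 and 0.006 m or y of short1 in the frame of bench_rack between 0.06 and 0.072 m) and (x of short2 in the frame of bench_rack between -0.039 and -0.027 m or x of short2 in the frame of bench_rack between 0.027 and 0.039 m) and (y of short2 in the frame of bench_rack between -0.072 and -0.06 m or y of short2 in the frame of bench_rack between -0.006 and 0.006 m or y of short2 in the frame of bench_rack between 0.06 and 0.072 m) and (x of short3 in the frame of bench_rack between -0.039 and -0.027 m or x of short3 in the frame of bench_rack between 0.027 and 0.039 m) and (y of short3 in the frame of bench_rack between -0.072 and -0.06 m or y of short3 in the frame of bench_rack between -0.006 and 0.006 m or y of short3 in the frame of bench_rack between 0.06 and 0.072 m)), for 0.2 s.
At the end, for the whole second after the job is handed in: The drawer is shut to within 6 mm; every tall tube present stands in a drawer hole and every short tube present in a bench rack hole, foot within 6 to 8 mm of the hole's axis and at least 36 mm below its mouth, tilted less than 0.15 rad, at rest; the bench rack stands level (value of joint drawer below 0.006 m and angle between bench_rack's own z axis and vertical below 0.1 rad and ((horizontal distance between tall0 and drawer_hole0 below 0.008 m and z of tall0 in the frame of drawer_hole0 below -0.036 m and angle between tall0's own z axis and vertical below 0.15 rad) or (horizontal distance between tall0 and drawer_hole1 below 0.008 m and z of tall0 in the frame of drawer_hole1 below -0.036 m and angle between tall0's own z axis and vertical below 0.15 rad) or (horizontal distance between tall0 and drawer_hole2 below 0.008 m and z of tall0 in the frame of drawer_hole2 below -0.036 m and angle between tall0's own z axis and vertical below 0.15 rad) or (horizontal distance between tall0 and drawer_hole3 below 0.008 m and z of tall0 in the frame of drawer_hole3 below -0.036 m and angle between tall0's own z axis and vertical below 0.15 rad)) and ((horizontal distance between tall1 and drawer_hole0 below 0.008 m and z of tall1 in the frame of drawer_hole0 below -0.036 m and angle between tall1's own z axis and vertical below 0.15 rad) or (horizontal distance between tall1 and drawer_hole1 below 0.008 m and z of tall1 in the frame of drawer_hole1 below -0.036 m and angle between tall1's own z axis and vertical below 0.15 rad) or (horizontal distance between tall1 and drawer_hole2 below 0.008 m and z of tall1 in the frame of drawer_hole2 below -0.036 m and angle between tall1's own z axis and vertical below 0.15 rad) or (horizontal distance between tall1 and drawer_hole3 below 0.008 m and z of tall1 in the frame of drawer_hole3 below -0.036 m and angle between tall1's own z axis and vertical below 0.15 rad)) and ((horizontal distance between tall2 and drawer_hole0 below 0.008 m and z of tall2 in the frame of drawer_hole0 below -0.036 m and angle between tall2's own z axis and vertical below 0.15 rad) or (horizontal distance between tall2 and drawer_hole1 below 0.008 m and z of tall2 in the frame of drawer_hole1 below -0.036 m and angle between tall2's own z axis and vertical below 0.15 rad) or (horizontal distance between tall2 and drawer_hole2 below 0.008 m and z of tall2 in the frame of drawer_hole2 below -0.036 m and angle between tall2's own z axis and vertical below 0.15 rad) or (horizontal distance between tall2 and drawer_hole3 below 0.008 m and z of tall2 in the frame of drawer_hole3 below -0.036 m and angle between tall2's own z axis and vertical below 0.15 rad)) and ((horizontal distance between tall3 and drawer_hole0 below 0.008 m and z of tall3 in the frame of drawer_hole0 below -0.036 m and angle between tall3's own z axis and vertical below 0.15 rad) or (horizontal distance between tall3 and drawer_hole1 below 0.008 m and z of tall3 in the frame of drawer_hole1 below -0.036 m and angle between tall3's own z axis and vertical below 0.15 rad) or (horizontal distance between tall3 and drawer_hole2 below 0.008 m and z of tall3 in the frame of drawer_hole2 below -0.036 m and angle between tall3's own z axis and vertical below 0.15 rad) or (horizontal distance between tall3 and drawer_hole3 below 0.008 m and z of tall3 in the frame of drawer_hole3 below -0.036 m and angle between tall3's own z axis and vertical below 0.15 rad)) and ((horizontal distance between tall4 and drawer_hole0 below 0.008 m and z of tall4 in the frame of drawer_hole0 below -0.036 m and angle between tall4's own z axis and vertical below 0.15 rad) or (horizontal distance between tall4 and drawer_hole1 below 0.008 m and z of tall4 in the frame of drawer_hole1 below -0.036 m and angle between tall4's own z axis and vertical below 0.15 rad) or (horizontal distance between tall4 and drawer_hole2 below 0.008 m and z of tall4 in the frame of drawer_hole2 below -0.036 m and angle between tall4's own z axis and vertical below 0.15 rad) or (horizontal distance between tall4 and drawer_hole3 below 0.008 m and z of tall4 in the frame of drawer_hole3 below -0.036 m and angle between tall4's own z axis and vertical below 0.15 rad)) and ((horizontal distance between tall5 and drawer_hole0 below 0.008 m and z of tall5 in the frame of drawer_hole0 below -0.036 m and angle between tall5's own z axis and vertical below 0.15 rad) or (horizontal distance between tall5 and drawer_hole1 below 0.008 m and z of tall5 in the frame of drawer_hole1 below -0.036 m and angle between tall5's own z axis and vertical below 0.15 rad) or (horizontal distance between tall5 and drawer_hole2 below 0.008 m and z of tall5 in the frame of drawer_hole2 below -0.036 m and angle between tall5's own z axis and vertical below 0.15 rad) or (horizontal distance between tall5 and drawer_hole3 below 0.008 m and z of tall5 in the frame of drawer_hole3 below -0.036 m and angle between tall5's own z axis and vertical below 0.15 rad)) and (x of short0 in the frame of bench_rack between -0.039 and -0.027 m or x of short0 in the frame of bench_rack between 0.027 and 0.039 m) and (y of short0 in the frame of bench_rack between -0.072 and -0.06 m or y of short0 in the frame of bench_rack between -0.006 and 0.006 m or y of short0 in the frame of bench_rack between 0.06 and 0.072 m) and z of each of short0, short1, short2, short3 in the frame of bench_rack below 0.019 m and angle between each of short0, short1, short2, short3's own z axis and vertical below 0.15 rad and (x of short1 in the frame of bench_rack between -0.039 and -0.027 m or x of short1 in the frame of bench_rack between 0.027 and 0.039 m) and (y of short1 in the frame of bench_rack between -0.072 and -0.06 m or y of short1 in the frame of bench_rack between -0.006 and 0.006 m or y of short1 in the frame of bench_rack between 0.06 and 0.072 m) and (x of short2 in the frame of bench_rack between -0.039 and -0.027 m or x of short2 in the frame of bench_rack between 0.027 and 0.039 m) and (y of short2 in the frame of bench_rack between -0.072 and -0.06 m or y of short2 in the frame of bench_rack between -0.006 and 0.006 m or y of short2 in the frame of bench_rack between 0.06 and 0.072 m) and (x of short3 in the frame of bench_rack between -0.039 and -0.027 m or x of short3 in the frame of bench_rack between 0.027 and 0.039 m) and (y of short3 in the frame of bench_rack between -0.072 and -0.06 m or y of short3 in the frame of bench_rack between -0.006 and 0.006 m or y of short3 in the frame of bench_rack between 0.06 and 0.072 m) and linear speed of each of tall0, tall1, tall2, tall3, tall4, tall5, short0, short1, short2, short3 below 0.03 m/s); the robot touches nothing.
It fails at once if the glue bottle is moved more than 3 cm or tipped (distance of glue from where it was at the start of the episode above 0.03 m or angle between glue's own z axis and vertical above 0.5 rad).
It fails at once if the spray can is moved more than 3 cm or tipped (distance of spray_can from where it was at the start of the episode above 0.03 m or angle between spray_can's own z axis and vertical above 0.5 rad).
It fails at once if the tape measure is moved more than 3 cm or tipped (distance of tape_measure from where it was at the start of the episode above 0.03 m or angle between tape_measure's own z axis and vertical above 0.5 rad).
Of tall0, tall1, tall2, tall3, tall4, tall5 only 3 to 4 are there at a start; the rules pass over those that are not, and their reading is None.
Of short0, short1, short2, short3 only 1 to 2 are there at a start; the rules pass over those that are not, and their reading is None.
At some moment in a run one of bench_rack may be knocked a few centimetres aside while the robot is not near it.
It also fails if it takes over 210 s, if anything falls off the work surface, if the arm or the gripper's body presses on something with over 40 N, if the wrist force passes 120 N, or if a joint passes its speed limit or range.

## Working session

There is one attempt and no reset: what is moved stays moved. The work goes in short steps, Python scripts to look and compute and a shell command to move; the robot and the scene stay as the last step left them, time stands still between calls to the robot, and variables do not carry over. Pictures are saved under pics/ and viewed, at most 14 in all, crops included, and the job is handed in when it is done.

```bash
ls; mkdir -p pics; python3 - <<'E'
from workcell import ctrl, optics
import cv2,numpy as np
print(ctrl.get_obs())
for n in("scene","top"):
    im=optics.get_image(n); cv2.imwrite(f"pics/{n}0.png",im[:,:,::-1])
    m=optics.camera_model(n);print(n,m)
    for t in("cabinet","handle","bench_rack","tall0","glue","spray_can","tape_measure"):
        for d in optics.masks_of(t,n)[:6]: print(t,round(d["conf"],2),np.round(d["extent"]))
E
```

```text
pics
{'t': 0.0, 'qpos': array([ 1.20600939e+00,  4.23804269e-01,  1.63068206e+00,  3.02924725e-05,
        1.08860479e+00, -1.90094842e-02]), 'qvel': array([ 0.00140821,  0.00167176,  0.00030973,  0.00091128,  0.0001208 ,
       -0.00139889]), 'joint_torque': array([-1.25818828e-03, -5.44633842e+01, -2.73658955e+01,  6.43273001e-02,
        2.30491109e-02, -1.60384880e-04]), 'ee_pos': array([211.6064401 , 587.5006297 , 221.92765466]), 'orientation': array([-5.40412103e-01, -3.09444548e+00,  2.30230320e-03]), 'ft_force': array([ 0.11879416, -0.11662564, -0.39156632]), 'moment': array([-0.01010449,  0.0122055 , -0.00994072]), 'grasp_force': 0.0, 'width': 87.86638597841875}
scene {'fov_y': 49.58342434044178, 'cx': 252.50000117614476, 'cy': 194.9362311825943, 'view': array([[ 7.90832913e-01,  6.11914336e-01, -1.20061703e-02,
        -4.41065373e+02],
       [-4.15618049e-01,  5.51334631e-01,  7.23389081e-01,
         1.73514789e+02],
       [ 4.49271567e-01, -5.67089913e-01,  6.90336215e-01,
        -1.70200314e+03],
       [ 0.00000000e+00,  0.00000000e+00,  0.00000000e+00,
         1.0
[... 516 characters left out ...]
9849194e-01, -1.35182744e-02,
         1.62575701e+01],
       [ 9.92824407e-01, -1.24330317e-02,  1.18933240e-01,
        -5.62865002e+02],
       [-1.19083378e-01, -1.21247089e-02,  9.92810224e-01,
        -1.55487245e+03],
       [ 0.00000000e+00,  0.00000000e+00,  0.00000000e+00,
         1.00000000e+00]])}
cabinet 0.89 [208. 134.  67. 100.]
handle 0.63 [210. 171.  58.  22.]
handle 0.49 [142. 206.  30.  19.]
bench_rack 0.7 [310. 191.  64.  50.]
tall0 0.48 [331. 193.   8.  12.]
tall0 0.39 [295. 201.  10.  12.]
tall0 0.38 [301. 227.   9.  10.]
glue 0.69 [387. 184.  25.  20.]
spray_can 0.56 [140. 207.  29.  19.]
tape_measure 0.81 [183. 248.  18.  22.]
tape_measure 0.38 [310. 191.  66.  50.]
```

```bash
python3 - <<'E'
import cv2
a=cv2.imread("pics/top0.png")[70:290,100:420]
cv2.imwrite("pics/v1.png",cv2.resize(a,(800,550),interpolation=cv2.INTER_CUBIC))
a=cv2.imread("pics/scene0.png")[100:340,130:450]
cv2.imwrite("pics/v2.png",cv2.resize(a,(800,600),interpolation=cv2.INTER_CUBIC))
E
```

```text
(no output)
```

View pics/v1.png

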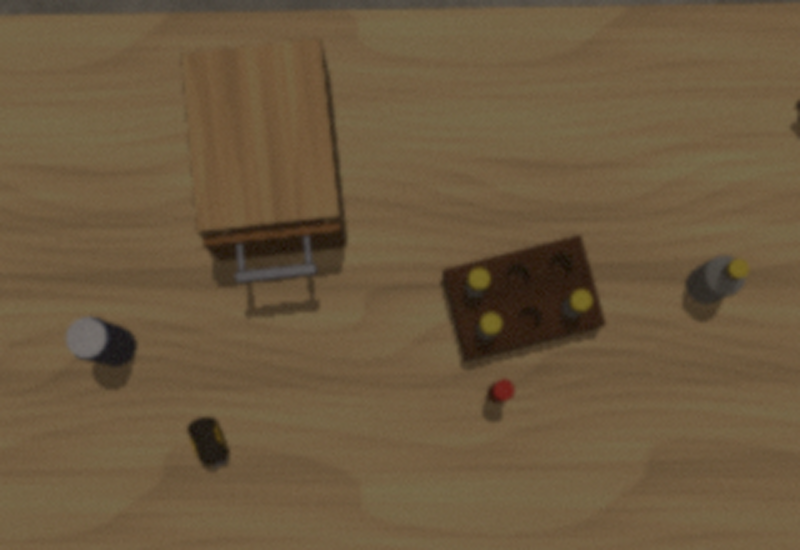

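View pics/v2.png

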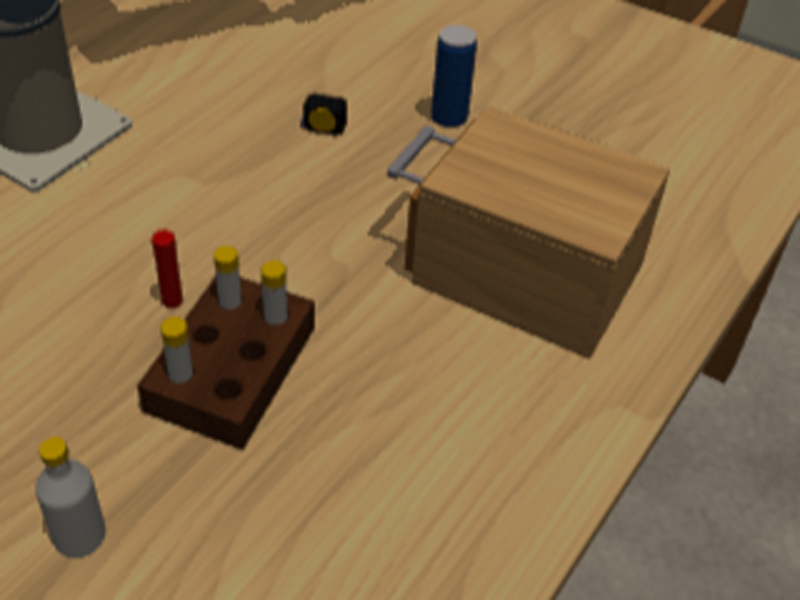

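The three tall tubes stand in the bench rack at top-view pixels of about (292,182), (296,200) and (332,190), with the red look-alike at (301,226). The cabinet front faces the robot with its handle near (210,178). Next I'll fit the poses.

```bash
cat > h.py <<'E'
from workcell import ctrl, optics
import cv2, numpy as np
from scipy.optimize import minimize
M={n:optics.camera_model(n) for n in("scene","top")}
def proj(n,P):
    m=M[n];P=np.atleast_2d(P);c=P@m["view"][:3,:3].T+m["view"][:3,3]
    f=192/np.tan(np.radians(m["fov_y"]/2))
    return np.c_[m["cx"]+f*c[:,0]/-c[:,2], m["cy"]-f*c[:,1]/-c[:,2]]
def unproj(n,uv,z):
    m=M[n];f=192/np.tan(np.radians(m["fov_y"]/2))
    d=np.array([(uv[0]-m["cx"])/f,-(uv[1]-m["cy"])/f,-1]);R=m["view"][:3,:3]
    o=-R.T@m["view"][:3,3];d=R.T@d
    return o+d*(z-o[2])/d[2]
def box(x0,x1,y0,y1,z0,z1): return np.array([(x,y,z) for x in(x0,x1) for y in(y0,y1) for z in(z0,z1)],float)
def cyl(r,z0,z1,x=0,y=0):
    a=np.linspace(0,2*np.pi,24,0);return np.r_[tuple(np.c_[x+r*np.cos(a),y+r*np.sin(a),0*a+z] for z in(z0,z1))]
def place(P,x,y,yaw):
    c,s=np.cos(yaw),np.sin(yaw);return np.c_[x+c*P[:,0]-s*P[:,1],y+s*P[:,0]+c*P[:,1],P[:,2]]
def render(n,parts,S=8):
    im=np.zeros((384*4,512*4),np.uint8)
    for P in parts:
        h=cv2.convexHull(proj(n,P).astype(np.float32))
        cv2.fillConvexPoly(im,np.round(((h+.5)*4-.5)*16).astype(np.int32),255,shift=4)
    return cv2.GaussianBlur(cv2.resize(im,(512,384),interpolation=cv2.INTER_AREA).astype(np.float32)/255,(0,0),.7)
def fit(parts,obs,x0,ignore={}):
    "obs {cam: mask}; fit x,y,yaw"
    T={n:cv2.GaussianBlur(m.astype(np.float32),(0,0),.7) for n,m in obs.items()}
    def L(p):
        e=0
        for n,m in T.items():
            r=render(n,[place(P,*p) for P in parts]);w=1-ignore.get(n,np.zeros((384,512)))
            e+=(w*(r-m)**2).sum()/ (m.sum())
        return e
    s=np.diag([10,10,.1][:len(x0)]);x0=np.array(x0,float)
    r=minimize(L,x0,method="Nelder-Mead",options=dict(initial_simplex=np.r_[[x0],x0+s],xatol=.02,fatol=1e-6))
    r=minimize(L,r.x,method="Nelder-Mead",options=dict(initial_simplex=np.r_[[r.x],r.x-s/3],xatol=.02,fatol=1e-6))
    return r.x,r.fun
def get(t,n):
    d=optics.masks_of(t,n);return d[0]["pixels"] if d else None
def yellow(im,roi=None):
    h=cv2.cvtColor(im,cv2.COLOR_RGB2HSV);m=((abs(h[...,0].astype(int)-27)<6)&(h[...,1]>185)&(h[...,2]>90)).astype(np.uint8)
    k,l,s,c=cv2.connectedComponentsWithStats(m);return [(np.round(c[i],2),s[i,4]) for i in range(1,k) if s[i,4]>15]
E
python3 - <<'E'
from h import *
I={n:cv2.imread(f"pics/{n}0.png")[:,:,::-1].copy() for n in M}
for n in M: optics.get_image(n)
h=cv2.cvtColor(I["top"],cv2.COLOR_RGB2HSV)
for n,pts in dict(top=[(292,181),(296,200),(332,190),(301,226),(387,180),(300,190),(340,250)],scene=[(221,205),(239,209),(200,232)]).items():
    for u,v in pts: print(n,(u,v),cv2.cvtColor(I[n],cv2.COLOR_RGB2HSV)[v,u])
for n in M: print(n,yellow(I[n]))
# rack
rk={}
for n in M:
    m=get("bench_rack",n); print("rack",n,None if m is None else m.sum())
    if m is not None: rk[n]=m
p=unproj("top",(310,190),55);print(p)
R=[box(-70,70,-107,107,0,55)]
tubes=[cyl(15,55,138,x,y) for x in(-33,33) for y in(-66,0,66)]
print(fit(R,{"top":rk["top"]},[p[0],p[1],.25]))
cb={n:get("cabinet",n) for n in M}
C=[box(90,350,-100,100,0,182),box(75,90,-100,100,0,155)]
p=unproj("top",(208,134),182);x0=[p[0]-210,p[1],.0]
for s in(["top"],["scene"],["top","scene"]): print("cab",s,fit(C,{n:cb[n] for n in s},x0))
for t,b in("spray_can",[cyl(31,0,160)]),("tape_measure",[box(-35,35,-20,20,0,60)]),("glue",[cyl(30,0,110),cyl(12,110,170)]):
    m=get(t,"top");e=np.argwhere(m).mean(0)[::-1];p=unproj("top",e,50);print(t,fit(b,{"top":m},[p[0],p[1],0.]))
print("handle",[proj("top",[0,0,0])])
E
```

```text
top (292, 181) [ 25 171 115]
top (296, 200) [ 25 169 116]
top (332, 190) [ 24 170 117]
top (301, 226) [  3 192 109]
top (387, 180) [20 34 68]
top (300, 190) [ 12 150  51]
top (340, 250) [ 20 102 115]
scene (221, 205) [ 24 255  99]
scene (239, 209) [ 24 255 166]
scene (200, 232) [ 24 255 167]
scene [(array([83.79,  0.93]), np.int32(28)), (array([52.06, 10.45]), np.int32(66)), (array([16.92, 22.18]), np.int32(80)), (array([276.9 ,  62.43]), np.int32(115)), (array([219.93, 201.67]), np.int32(55)), (array([239.  , 207.54]), np.int32(59)), (array([199.13, 230.51]), np.int32(70)), (array([150.67, 279.06]), np.int32(79))]
top []
rack scene 2632
rack top 1929
[ 566.88745616 -186.89670003   55.        ]
(array([ 5.73592326e+02, -1.84146268e+02,  2.37032148e-01]), np.float64(0.12030827355897758))
cab ['top'] (array([5.73399791e+02, 1.72097744e+02, 1.02254731e-01]), np.float64(0.0417219478206117))
cab ['scene'] (array([5.77821937e+02, 1.73698726e+02, 8.96009101e-02]), np.float64(0.03192104179488413))
cab ['top', 'scene'] (array([5.76447081e+02, 1.73049700e+02, 9.89285412e-02]), np.float64(0.0798906200315363))
spray_can (array([5.09157049e+02, 4.38681821e+02, 2.49099648e-01]), np.float64(0.009082153609432257))
tape_measure (array([3.62257258e+02, 2.89938370e+02, 2.59581274e-01]), np.float64(0.11859160766164557))
glue (array([ 5.94687547e+02, -4.69472767e+02,  1.25200117e-01]), np.float64(0.029934114883894934))
handle [array([[261.79677793, 344.26822973]])]
```

```bash
cat >> h.py <<'E'
from scipy.spatial.transform import Rotation as Ro
def plan(x,y,z,yaw,g,cur=None):
    "work out moves (tool units) to reach TCP x,y,z with closing-axis yaw (deg), tool down; level travel"
    o=ctrl.get_obs();p=np.array(o["ee_pos"]);R=Ro.from_rotvec(o["orientation"])
    if cur is not None: p=np.array(cur,float)
    T=Ro.from_matrix(np.c_[[np.sin(np.radians(yaw)),-np.cos(np.radians(yaw)),0],[np.cos(np.radians(yaw)),np.sin(np.radians(yaw)),0],[0,0,-1]])
    w=(R.inv()*T).as_rotvec(degrees=True)
    if abs(w[2])>90:
        T=T*Ro.from_euler("z",180,degrees=True);w=(R.inv()*T).as_rotvec(degrees=True)
    t=np.array([x,y,z])-p;n=max(int(np.ceil(max(np.linalg.norm(t)/48,abs(t).max()/39,abs(w).max()/5.9))),1)
    rows=[];P=p.copy();R0=R
    for i in range(n):
        d=R.inv().apply(p+t*(i+1)/n-P)/40;d=np.round(d,2);r=np.round((R.inv()*R0*Ro.from_rotvec(w*(i+1)/n,degrees=True)).as_rotvec(degrees=True)/6,2)
        rows.append([*d.tolist(),*r.tolist(),g]);P=P+R.apply(d*40);R=R*Ro.from_rotvec(r*6,degrees=True)
    print(n,"rows");print("["+",".join("["+",".join(f"{v+0:g}" for v in r)+"]" for r in rows)+"]")
def st():
    o=ctrl.get_obs();R=Ro.from_rotvec(o["orientation"]).as_matrix()
    print("t",round(o["t"],2),"p",np.round(o["ee_pos"],1),"yaw",round(float(np.degrees(np.arctan2(R[1,1],R[0,1]))),1),"tilt",np.round(np.degrees(R[:2,2]),2),"F",np.round(o["ft_force"],1),"w",round(o["width"],1),"q6",round(o["qpos"][5],2))
E
python3 - <<'E'
from h import *
print(unproj("top",(210,178.8),148))
plan(603.3,175.7,215,5.7,.6)
E
```

```text
[599.63030149 175.12281557 148.        ]Traceback (most recent call last):
  File "<stdin>", line 3, in <module>
  File "h.py", line 48, in plan
    T=Ro.from_matrix(np.c_[[np.sin(np.radians(yaw)),-np.cos(np.radians(yaw)),0],[np.cos(np.radians(yaw)),np.sin(np.radians(yaw)),0],[0,0,-1]])
  File "scipy/spatial/transform/_rotation.pyx", line 1143, in scipy.spatial.transform._rotation.Rotation.from_matrix
ValueError: Non-positive determinant (left-handed or null coordinate frame) in rotation matrix 0: [[ 0.09931975  0.99505557  0.        ]
 [-0.99505557  0.09931975  0.        ]
 [ 0.          0.         -1.        ]].
```

```bash
sed -i 's/np.c_\[\[np.sin(np.radians(yaw)),-np.cos/np.c_[[-np.sin(np.radians(yaw)),np.cos/' h.py
python3 - <<'E'
from h import *
plan(601.5,175.5,215,5.7,.6)
E
```

```text
12 rows
[[-1.06,-0.53,0.02,0,0,0.9,0.6],[-1.1,-0.44,0.01,0,0,0.89,0.6],[-1.13,-0.32,0.02,0,0,0.9,0.6],[-1.16,-0.22,0.01,0,0,0.89,0.6],[-1.18,-0.11,0.02,0,0,0.9,0.6],[-1.18,0,0.02,0,0,0.89,0.6],[-1.18,0.11,0.01,0,0,0.9,0.6],[-1.16,0.22,0.02,0,0,0.9,0.6],[-1.14,0.33,0.01,0,0,0.89,0.6],[-1.1,0.44,0.02,0,0,0.9,0.6],[-1.05,0.53,0.02,0,0,0.89,0.6],[-1,0.63,0.01,0,0,0.9,0.6]]
```

```bash
sed -i 's#np.linalg.norm(t)/48#np.linalg.norm(t)/38#' h.py
python3 - <<'E'
from h import *
plan(601.5,175.5,215,5.7,.6)
E
```

```text
15 rows
[[-0.84,-0.43,0.01,0,0,0.72,0.6],[-0.88,-0.36,0.02,0,0,0.71,0.6],[-0.9,-0.29,0.01,0,0,0.72,0.6],[-0.91,-0.23,0.01,0,0,0.72,0.6],[-0.94,-0.16,0.01,0,0,0.71,0.6],[-0.94,-0.09,0.02,0,0,0.72,0.6],[-0.94,-0.01,0.01,0,0,0.72,0.6],[-0.95,0.05,0.01,0,0,0.71,0.6],[-0.94,0.12,0.02,0,0,0.72,0.6],[-0.92,0.2,0.01,0,0,0.72,0.6],[-0.91,0.26,0.01,0,0,0.71,0.6],[-0.89,0.33,0.01,0,0,0.72,0.6],[-0.85,0.4,0.02,0,0,0.71,0.6],[-0.83,0.46,0.01,0,0,0.72,0.6],[-0.79,0.52,0.01,0,0,0.72,0.6]]
```

```bash
python3 -m jog '[[-0.84,-0.43,0.01,0,0,0.72,0.6],[-0.88,-0.36,0.02,0,0,0.71,0.6],[-0.9,-0.29,0.01,0,0,0.72,0.6],[-0.91,-0.23,0.01,0,0,0.72,0.6],[-0.94,-0.16,0.01,0,0,0.71,0.6],[-0.94,-0.09,0.02,0,0,0.72,0.6],[-0.94,-0.01,0.01,0,0,0.72,0.6],[-0.95,0.05,0.01,0,0,0.71,0.6],[-0.94,0.12,0.02,0,0,0.72,0.6],[-0.92,0.2,0.01,0,0,0.72,0.6],[-0.91,0.26,0.01,0,0,0.71,0.6],[-0.89,0.33,0.01,0,0,0.72,0.6],[-0.85,0.4,0.02,0,0,0.71,0.6],[-0.83,0.46,0.01,0,0,0.72,0.6],[-0.79,0.52,0.01,0,0,0.72,0.6],[0,0,0,0,0,0,0.6],[0,0,0,0,0,0,0.6]]'; python3 -c "
from h import *
st();plan(601.5,175.5,125,5.7,.6)"
```

```text
t: 2.95
ee_pos: [601.6, 174.9, 214.8]
orientation: [-2.109, -2.327, 0.001]
ft_force: [-0.7, 0.1, 0.5]
width: 52.9
grasp_force: 0.0
t 2.95 p [601.6 174.9 214.8] yaw 5.6 tilt [-0.03  0.01] F [-0.7  0.1  0.5] w 52.9 q6 0.17
3 rows
[[0.01,0,0.75,0,0,0,0.6],[0,0,0.75,0,0,-0.01,0.6],[0.01,0,0.74,-0.01,0,0,0.6]]
```

```bash
python3 -m jog '[[0,0,0.75,0,0,0,0.6],[0,0,0.75,0,0,0,0.6],[0,0,0.75,0,0,0,0.6],[0,0,0,0,0,0,0.6],[0,0,0,0,0,0,0],[0,0,0,0,0,0,0],[0,0,0,0,0,0,0],[0,0,0,0,0,0,0],[0,0,0,0,0,0,0]]'; python3 -c "
from h import *
st()"
```

```text
t: 3.85
ee_pos: [601.3, 175.5, 125.9]
orientation: [-2.108, -2.329, -0.0]
ft_force: [-14.8, -2.3, 11.7]
width: 16.3
grasp_force: 7.0
t 3.85 p [601.3 175.5 125.9] yaw 5.7 tilt [-0.01  0.01] F [-14.8  -2.3  11.7] w 16.3 q6 0.17
```

```bash
python3 -m jog '[[0,-0.2,0,0,0,0,0],[0,-0.5,0,0,0,0,0],[0,-0.5,0,0,0,0,0],[0,-0.5,0,0,0,0,0],[0,-0.5,0,0,0,0,0],[0,-0.5,0,0,0,0,0],[0,-0.5,0,0,0,0,0],[0,-0.5,0,0,0,0,0],[0,-0.3,0,0,0,0,0],[0,-0.2,0,0,0,0,0],[0,0,0,0,0,0,0],[0,0,0,0,0,0,0]]'; python3 -c "
from h import *
st()"
```

```text
t: 5.05
ee_pos: [434.3, 159.0, 125.9]
orientation: [2.108, 2.329, 0.001]
ft_force: [-1.1, 0.2, 10.1]
width: 15.8
grasp_force: 30.0
t 5.05 p [434.3 159.  125.9] yaw 5.7 tilt [0.04 0.02] F [-1.1  0.2 10.1] w 15.8 q6 0.23
```

```bash
python3 -m jog '[[0,-0.05,0,0,0,0,0],[0,-0.05,0,0,0,0,0],[0,-0.05,0,0,0,0,0],[0,-0.05,0,0,0,0,0],[0,0,0,0,0,0,0],[0,0,0,0,0,0,0]]'; python3 -c "
from h import *
st()"
```

```text
t: 5.65
ee_pos: [432.1, 158.8, 125.9]
orientation: [2.103, 2.324, 0.014]
ft_force: [19.4, -1.7, -13.1]
width: 16.0
grasp_force: 30.0
t 5.65 p [432.1 158.8 125.9] yaw 5.7 tilt [0.65 0.12] F [ 19.4  -1.7 -13.1] w 16.0 q6 0.23
```

```bash
python3 -m jog '[[0,0.1,0,0,0,0,0],[0,0.05,0,0,0,0,0],[0,0,0,0,0,0,0.6],[0,0,0,0,0,0,0.6],[0,0,0,0,0,0,0.6],[0,0,-0.8,0,0,0,0.6],[0,0,-1,0,0,0,0.6],[0,0,-1,0,0,0,0.6],[0.9,0,-1,0,0,0,0.6],[1,0,-0.5,0,0,0,0.6],[1,0,0,0,0,0,0.6],[1,0,0,0,0,0,0.6],[1,0,0,0,0,0,0.6]]'; python3 - <<'E'
from h import *
st()
for n in M:
    im=optics.get_image(n);cv2.imwrite(f"pics/{n}1.png",im[:,:,::-1])
    for t in("short0","tall0","bench_rack"):
        for d in optics.masks_of(t,n)[:6]:
            print(n,t,round(d["conf"],2),np.round(d["extent"]),np.round(np.argwhere(d["pixels"]).mean(0)[::-1],1))
a=cv2.imread("pics/top1.png")[110:260,170:370];cv2.imwrite("pics/v3.png",cv2.resize(a,(800,600),interpolation=cv2.INTER_CUBIC))
a=cv2.imread("pics/scene1.png")[110:260,180:380];cv2.imwrite("pics/v4.png",cv2.resize(a,(800,600),interpolation=cv2.INTER_CUBIC))
E
```

```text
t: 6.95
ee_pos: [412.5, 352.5, 294.3]
orientation: [2.108, 2.329, 0.0]
ft_force: [0.4, -0.0, -0.1]
width: 53.0
grasp_force: 0.0
t 6.95 p [412.5 352.5 294.3] yaw 5.7 tilt [ 0. -0.] F [ 0.4 -0.  -0.1] w 53.0 q6 0.59
scene short0 0.54 [283. 162.   9.  17.] [283.3 159.5]
scene tall0 0.58 [240. 213.  11.  29.] [239.4 215.3]
scene tall0 0.57 [201. 237.  17.  25.] [200.6 239.3]
scene tall0 0.48 [220. 210.  12.  27.] [220.8 209.8]
scene tall0 0.39 [274. 168.  57.  71.] [272.3 170.6]
top short0 0.44 [208. 198.  13.  13.] [204.1 197.7]
top tall0 0.65 [297. 202.   7.  13.] [295.2 200.3]
top tall0 0.59 [292. 183.  11.  10.] [291.1 182.2]
top tall0 0.38 [332. 193.  12.  13.] [330.3 191.4]
top bench_rack 0.58 [310. 191.  64.  51.] [309.  188.6]
```

View pics/v3.png

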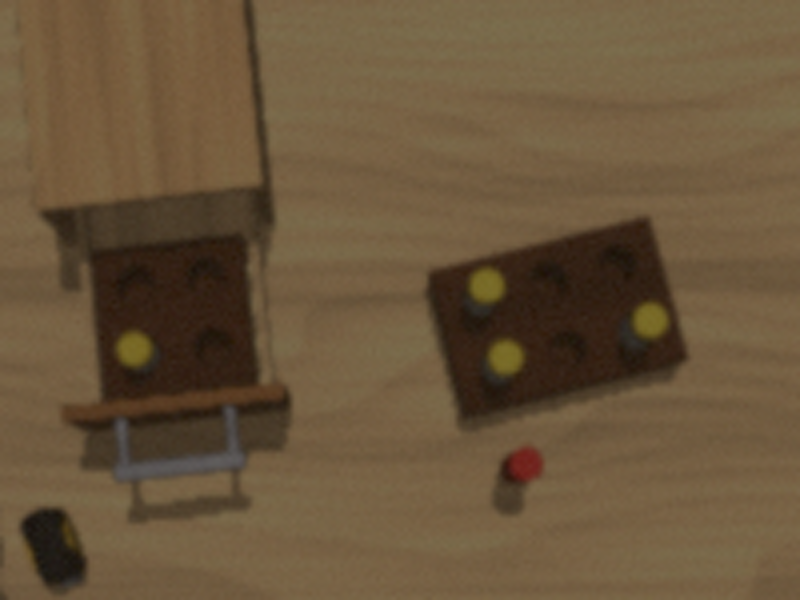

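View pics/v4.png

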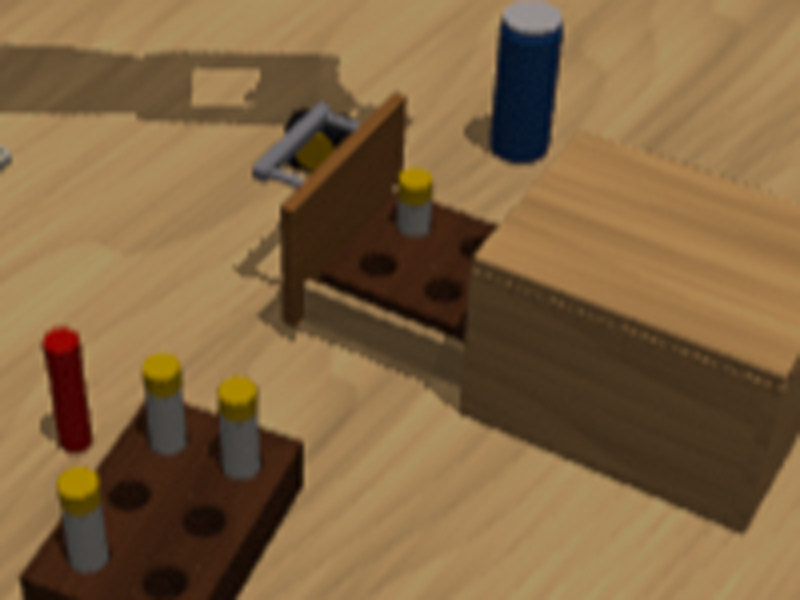

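One short tube stands in drawer hole 1 (top px ~ (203,197)); the other three drawer holes are empty. The tall caps are at (291,181), (296,199) and (332,190), and bench holes (33,0), (33,-66) and (-33,0) are free.

```bash
cat >> h.py <<'E'
def rackmask(n,im):
    h=cv2.cvtColor(im,cv2.COLOR_RGB2HSV).astype(int)
    y=(abs(h[...,0]-25)<5)&(h[...,1]>140)
    return h,y
def caps(im,n,vmin=85,smin=140,roi=None):
    h=cv2.cvtColor(cv2.GaussianBlur(im,(0,0),.6),cv2.COLOR_RGB2HSV).astype(int)
    m=((abs(h[...,0]-25)<4)&(h[...,1]>smin)&(h[...,2]>vmin)).astype(np.uint8)
    k,l,s,c=cv2.connectedComponentsWithStats(m)
    return [(np.round(c[i],2),int(s[i,4])) for i in range(1,k) if 8<s[i,4]<200]
E
python3 - <<'E'
from h import *
T=cv2.imread("pics/top1.png")[:,:,::-1].copy();S=cv2.imread("pics/scene1.png")[:,:,::-1].copy()
print("top",caps(T,"top"));print("scene",caps(S,"scene",smin=215))
c,s=np.cos(.0989),np.sin(.0989)
def W(x,y): return np.array([574.5+c*x-s*y,173+s*x+c*y])
for x in(-33,33):
  for y in(-33,33): print("drawer",x,y,W(x,y))
P=np.r_[W(-33,33),120];print("short cap expected px",proj("top",P),proj("scene",P))
# rack from colour
for n,im,(u0,u1,v0,v1) in(("top",T,(270,350,155,225)),("scene",S,(180,262,195,290))):
    h=cv2.cvtColor(im,cv2.COLOR_RGB2HSV).astype(int)[v0:v1,u0:u1];print(n,np.percentile(h[...,2],[5,20,40,60,80]),np.percentile(h[...,0],[5,20,40,60,80]))
    m=np.zeros((384,512),bool);sub=im[v0:v1,u0:u1]
    gc=np.full(sub.shape[:2],cv2.GC_PR_BGD,np.uint8)
    mt,_=cv2.threshold(cv2.cvtColor(sub,cv2.COLOR_RGB2GRAY),0,255,cv2.THRESH_OTSU);print("otsu",mt)
E
```

```text
top [(array([394.81, 177.07]), 42), (array([291.41, 180.81]), 54), (array([332.22, 189.53]), 55), (array([202.98, 196.7 ]), 53), (array([296.07, 198.65]), 55)]
scene [(array([83.89,  1.24]), 37), (array([51.95, 10.84]), 75), (array([16.7 , 22.63]), 93), (array([278.65,  64.24]), 17), (array([283.42, 155.03]), 38), (array([220.07, 202.13]), 54), (array([239.  , 208.19]), 57), (array([199.33, 230.97]), 73), (array([150.84, 279.72]), 82)]
drawer -33 -33 [544.91964057 136.90287635]
drawer -33 33 [538.40287635 202.58035943]
drawer 33 -33 [610.59712365 143.41964057]
drawer 33 33 [604.08035943 209.09712365]
short cap expected px [[203.28156134 196.99300519]] [[282.37555676 153.63928279]]
top [ 44.  51.  87. 112. 117.] [11. 13. 16. 17. 17.]
otsu 67.0
scene [ 26.   59.   74.6 159.  167. ] [ 9. 11. 17. 17. 17.]
otsu 85.0
```

```bash
cat >> h.py <<'E'
def rackfit(T,S,x0,cams=("top","scene"),tz=140,holes=((33,66),(-33,66),(-33,-66)),fixed=None):
    B=[box(-70,70,-107,107,0,55)];obs={};ig={}
    for n,im,th in(("top",T,.62),("scene",S,.6)):
        if n not in cams: continue
        h=cv2.cvtColor(im,cv2.COLOR_RGB2HSV);v=h[...,2].astype(int)
        m=(v<(80 if n=="top" else 105))&(h[...,0]<16)
        roi=render(n,[place(box(-85,85,-122,122,0,60),*x0)])>.5
        m&=roi
        m=cv2.morphologyEx(m.astype(np.uint8),cv2.MORPH_CLOSE,np.ones((7,7)))>0
        tb=render(n,[place(cyl(19,40,tz,*q),*x0) for q in holes])>.3 if holes else np.zeros((384,512),bool)
        obs[n]=m;ig[n]=(tb|~roi).astype(float)
    return fit(B,obs,x0,ig),obs
E
python3 - <<'E'
from h import *
T=cv2.imread("pics/top1.png")[:,:,::-1].copy();S=cv2.imread("pics/scene1.png")[:,:,::-1].copy()
x0=[573,-184,.237]
for cams in(("top",),("scene",),("top","scene")):
    r,obs=rackfit(T,S,x0,cams);print(cams,r)
p=r[0]
v=[]
for n,im in(("top",T),("scene",S)):
    o=im.copy();q=(render(n,[place(box(-70,70,-107,107,0,55),*p)])>.5).astype(np.uint8)
    k=cv2.findContours(q,0,1)[0];k2=cv2.findContours(obs[n].astype(np.uint8),0,1)[0]
    cv2.drawContours(o,k2,-1,(0,255,0),1);cv2.drawContours(o,k,-1,(255,0,0),1)
    u,w=(260,150) if n=="top" else(170,190)
    v.append(cv2.resize(o[w:w+100,u:u+100],(400,400),interpolation=cv2.INTER_NEAREST))
cv2.imwrite("pics/v5.png",np.hstack(v)[:,:,::-1])
for q,ct,cs in(((33,66),(291.41,180.81),(239,208.19)),((-33,66),(296.07,198.65),(220.07,202.13)),((-33,-66),(332.22,189.53),(199.33,230.97))):
    W=place(np.array([[*q,134.]]),*p)[0]
    print(q,np.round(W,1),"top px",proj("top",W)[0]-ct,"scene",proj("scene",W)[0]-cs, "from top",unproj("top",ct,135)[:2],"scene",unproj("scene",cs,131)[:2])
E
```

```text
('top',) (array([ 5.71267230e+02, -1.83751072e+02,  2.34644477e-01]), np.float64(0.008115114102717225))
('scene',) (array([ 5.75543400e+02, -1.83044254e+02,  2.40721512e-01]), np.float64(0.01166632271515804))
('top', 'scene') (array([ 5.72972996e+02, -1.83508903e+02,  2.37299037e-01]), np.float64(0.029692897892120314))
(33, 66) [ 589.5 -111.6  134. ] top px [-0.33277729  0.3610663 ] scene [-1.01486942 -1.54218201] from top [ 590.66678071 -112.73847203] scene [ 594.29130482 -112.66140542]
(-33, 66) [ 525.4 -127.1  134. ] top px [-0.22729131  0.43061968] scene [-1.09899392 -1.44643623] from top [ 526.79864462 -127.87152742] scene [ 530.21315125 -127.73758656]
(-33, -66) [ 556.4 -255.4  134. ] top px [-0.27906252  0.38470295] scene [-1.22150381 -1.25526196] from top [ 557.6477799  -256.27896314] scene [ 560.55228661 -255.07682962]
```

View pics/v5.png

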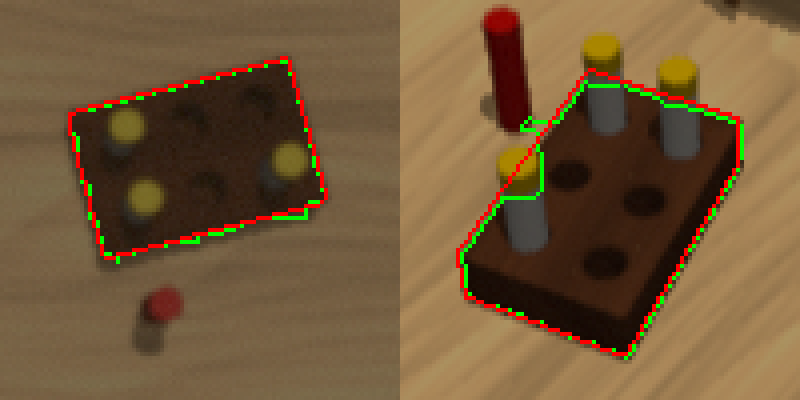

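```bash
sed -i 's/abs(w\[2\])>90/abs(w[2])>100/' h.py; python3 -c "
from h import *
plan(538.4,202.6,200,-84.3,.6)"
```

```text
16 rows
[[-0.25,0.17,0.15,0,0,0.94,0.6],[-0.23,0.2,0.14,0,0,0.93,0.6],[-0.21,0.21,0.15,0,0,0.94,0.6],[-0.19,0.24,0.15,0,0,0.94,0.6],[-0.16,0.25,0.15,0,0,0.93,0.6],[-0.14,0.27,0.14,0,0,0.94,0.6],[-0.11,0.28,0.15,0,0,0.94,0.6],[-0.08,0.29,0.15,0,0,0.93,0.6],[-0.05,0.3,0.14,0,0,0.94,0.6],[-0.03,0.3,0.15,0,0,0.94,0.6],[0.01,0.3,0.15,0,0,0.93,0.6],[0.03,0.3,0.15,0,0,0.94,0.6],[0.07,0.3,0.14,0,0,0.94,0.6],[0.09,0.29,0.15,0,0,0.93,0.6],[0.12,0.28,0.15,0,0,0.94,0.6],[0.14,0.26,0.14,0,0,0.94,0.6]]
```

```bash
python3 -m jog '[[-0.25,0.17,0.15,0,0,0.94,0.6],[-0.23,0.2,0.14,0,0,0.93,0.6],[-0.21,0.21,0.15,0,0,0.94,0.6],[-0.19,0.24,0.15,0,0,0.94,0.6],[-0.16,0.25,0.15,0,0,0.93,0.6],[-0.14,0.27,0.14,0,0,0.94,0.6],[-0.11,0.28,0.15,0,0,0.94,0.6],[-0.08,0.29,0.15,0,0,0.93,0.6],[-0.05,0.3,0.14,0,0,0.94,0.6],[-0.03,0.3,0.15,0,0,0.94,0.6],[0.01,0.3,0.15,0,0,0.93,0.6],[0.03,0.3,0.15,0,0,0.94,0.6],[0.07,0.3,0.14,0,0,0.94,0.6],[0.09,0.29,0.15,0,0,0.93,0.6],[0.12,0.28,0.15,0,0,0.94,0.6],[0.14,0.26,0.14,0,0,0.94,0.6],[0,0,0,0,0,0,0.6]]'; python3 -c "
from h import *
st();plan(538.4,202.6,88,-84.3,.6)"
```

```text
t: 9.05
ee_pos: [538.6, 201.9, 199.7]
orientation: [3.137, 0.152, -0.002]
ft_force: [-0.5, 0.4, -0.2]
width: 52.9
grasp_force: 0.0
t 9.05 p [538.6 201.9 199.7] yaw -84.5 tilt [-0.05 -0.03] F [-0.5  0.4 -0.2] w 52.9 q6 1.81
3 rows
[[0,-0.01,0.93,0,0,-0.01,0.6],[0,0,0.93,0,0.01,-0.01,0.6],[0,-0.01,0.93,0,0,-0.01,0.6]]
```

```bash
python3 -m jog '[[0,0,0.7,0,0,0,0.6],[0,0,0.7,0,0,0,0.6],[0,0,0.7,0,0,0,0.6],[0,0,0.7,0,0,0,0.6],[0,0,0,0,0,0,0.6],[0,0,0,0,0,0,0],[0,0,0,0,0,0,0],[0,0,0,0,0,0,0],[0,0,0,0,0,0,0],[0,0,0,0,0,0,0],[0,0,0,0,0,0,0]]'; python3 -c "
from h import *
st()"
```

```text
t: 10.15
ee_pos: [539.5, 203.9, 89.7]
orientation: [-3.137, -0.158, -0.004]
ft_force: [-0.6, -4.5, 7.0]
width: 29.7
grasp_force: 29.9
t 10.15 p [539.5 203.9  89.7] yaw -84.2 tilt [0.14 0.01] F [-0.6 -4.5  7. ] w 29.7 q6 1.81
```

```bash
python3 -m jog '[[0,0,-0.4,0,0,0,0],[0,0,-0.5,0,0,0,0],[0,0,-0.6,0,0,0,0],[0,0,-1,0,0,0,0],[0,0,-1,0,0,0,0],[0,0,0,0,0,0,0]]'; cat > look.py <<'E'
from h import *
import sys
k=sys.argv[1];holes=eval(sys.argv[2]) if len(sys.argv)>2 else ((33,66),(-33,66),(-33,-66))
x0=eval(sys.argv[3]) if len(sys.argv)>3 else [572.3,-183.3,.237]
st();I=[]
for n in("top","scene"):
    I.append(optics.get_image(n));cv2.imwrite(f"pics/{n}_{k}.png",I[-1][:,:,::-1])
a=rackfit(*I,x0,("top",),holes=holes)[0];b=rackfit(*I,x0,("scene",),holes=holes)[0]
print("rack top",np.round(a[0],3),round(a[1],4),"scene",np.round(b[0],3),round(b[1],4))
r=np.r_[(a[0][0]+1.1+b[0][0]-3.3)/2,(a[0][1]+b[0][1])/2+.1,(a[0][2]+b[0][2])/2];print("rack",np.round(r,2),"yaw",round(float(np.degrees(r[2])),1))
for x in(33,-33):
    for y in(66,0,-66): print((x,y),np.round(place(np.array([[x,y,0.]]),*r)[0,:2],1),end=" ")
print("\ncaps",[(c.tolist(),s) for c,s in caps(I[0],"top") if 190<c[0]<380])
E
python3 look.py a
```

```text
t: 10.75
ee_pos: [541.5, 205.2, 234.2]
orientation: [-3.134, -0.158, -0.015]
ft_force: [0.4, 0.2, -1.1]
width: 29.7
grasp_force: 29.8
t 10.75 p [541.5 205.2 234.2] yaw -84.2 tilt [0.56 0.22] F [ 0.4  0.2 -1.1] w 29.7 q6 1.81
rack top [ 5.71817e+02 -1.83076e+02  2.39000e-01] 0.0125 scene [ 5.75567e+02 -1.83134e+02  2.40000e-01] 0.0119
rack [ 5.7259e+02 -1.8300e+02  2.4000e-01] yaw 13.7
(33, 66) [ 589.  -111.1] (33, 0) [ 604.6 -175.2] (33, -66) [ 620.3 -239.3] (-33, 66) [ 524.9 -126.7] (-33, 0) [ 540.5 -190.8] (-33, -66) [ 556.2 -254.9] 
caps [([291.34, 180.77], 53), ([332.26, 189.59], 54), ([296.07, 198.65], 55)]
```

```bash
python3 -m jog '[[0,0,0,0,0,0,0],[0,0,0,0,0,0,0],[0,0,0,0,0,0,0]]'; python3 -c "
from h import *
st()
plan(620.3,-239.3,230,-76.3,0,cur=[538.6,202.2,230])"
```

```text
t: 11.15
ee_pos: [537.7, 203.7, 226.8]
orientation: [3.137, 0.158, -0.004]
ft_force: [0.2, -0.1, -1.4]
width: 29.5
grasp_force: 29.8
t 11.15 p [537.7 203.7 226.8] yaw -84.3 tilt [-0.14 -0.05] F [ 0.2 -0.1 -1.4] w 29.5 q6 1.81
12 rows
[[0.08,0.93,0,0,0,-0.11,0],[0.06,0.94,0,0,0,-0.11,0],[0.06,0.93,0,0,0.01,-0.11,0],[0.04,0.93,0,0,0,-0.11,0],[0.04,0.94,0,0,0,-0.11,0],[0.02,0.93,0,0,0,-0.11,0],[0.01,0.94,0,0,0,-0.11,0],[0.01,0.93,0,0,0.01,-0.11,0],[-0.01,0.94,0,0,0,-0.11,0],[-0.02,0.93,0,0,0,-0.11,0],[-0.03,0.94,0,0,0,-0.11,0],[-0.04,0.93,0,0,0,-0.12,0]]
```

```bash
python3 -m jog '[[0.08,0.5,0,0,0,-0.11,0],[0.06,0.93,0,0,0,-0.11,0],[0.06,0.93,0,0,0,-0.11,0],[0.04,0.93,0,0,0,-0.11,0],[0.04,0.94,0,0,0,-0.11,0],[0.02,0.93,0,0,0,-0.11,0],[0.01,0.94,0,0,0,-0.11,0],[0.01,0.93,0,0,0,-0.11,0],[-0.01,0.94,0,0,0,-0.11,0],[-0.02,0.93,0,0,0,-0.11,0],[-0.03,0.94,0,0,0,-0.11,0],[-0.04,0.9,0,0,0,-0.12,0],[0,0.45,0,0,0,0,0],[0,0,0,0,0,0,0],[0,0,0,0,0,0,0],[0,0,0,0,0,0,0]]'; python3 -m jog '[[0,0,0,0,0,0,0]]'; python3 -c "
from h import *
st();plan(620.3,-239.3,230,-76.3,0)"
```

```text
t: 12.75
ee_pos: [622.1, -234.6, 227.9]
orientation: [-3.118, -0.377, 0.001]
ft_force: [0.6, -0.2, -0.7]
width: 29.9
grasp_force: 29.8
t: 12.85
ee_pos: [622.3, -234.7, 228.3]
orientation: [-3.119, -0.378, 0.0]
ft_force: [-0.4, -0.1, -0.9]
width: 29.9
grasp_force: 29.8
t 12.85 p [ 622.3 -234.7  228.3] yaw -76.2 tilt [-0.01  0.02] F [-0.4 -0.1 -0.9] w 29.9 q6 0.95
1 rows
[[-0.08,0.1,-0.04,0,0,0.02,0]]
```

```bash
python3 -m jog '[[-0.08,0.1,0,0,0,0,0],[0,0,0.65,0,0,0,0],[0,0,0.7,0,0,0,0],[0,0,0.7,0,0,0,0],[0,0,0.6,0,0,0,0],[0,0,0,0,0,0,0],[0,0,0,0,0,0,0],[0,0,0,0,0,0,0]]';python3 -c "
from h import *
st()"; python3 -m jog '[[0,0,0.15,0,0,0,0],[0,0,0.1,0,0,0,0],[0,0,0.1,0,0,0,0],[0,0,0,0,0,0,0]]';python3 -c "
from h import *
st()"
```

```text
t: 13.65
ee_pos: [621.3, -241.2, 124.0]
orientation: [3.118, 0.376, 0.004]
ft_force: [0.4, -0.2, -1.2]
width: 29.8
grasp_force: 29.8
t 13.65 p [ 621.3 -241.2  124. ] yaw -76.3 tilt [ 0.14 -0.06] F [ 0.4 -0.2 -1.2] w 29.8 q6 0.94
t: 14.05
ee_pos: [620.0, -240.7, 107.7]
orientation: [-3.119, -0.375, 0.001]
ft_force: [0.0, 0.0, -0.8]
width: 29.8
grasp_force: 29.8
t 14.05 p [ 620.  -240.7  107.7] yaw -76.3 tilt [-0.03  0.02] F [ 0.   0.  -0.8] w 29.8 q6 0.94
```

```bash
python3 -m jog '[[0,-0.02,0.15,0,0,0,0],[0,0,0.2,0,0,0,0],[0,0,0.2,0,0,0,0],[0,0,0.15,0,0,0,0],[0,0,0,0,0,0,0],[0,0,0,0,0,0,0]]';python3 -c "
from h import *
st()"
```

```text
t: 14.65
ee_pos: [620.2, -240.2, 79.9]
orientation: [3.119, 0.375, -0.0]
ft_force: [1.6, -1.7, -2.3]
width: 29.7
grasp_force: 29.8
t 14.65 p [ 620.2 -240.2   79.9] yaw -76.3 tilt [-0.   -0.01] F [ 1.6 -1.7 -2.3] w 29.7 q6 0.94
```

```bash
python3 -m jog '[[0,0,0.08,0,0,0,0],[0,0,0.06,0,0,0,0],[0,0,0.04,0,0,0,0],[0,0,0,0,0,0,0]]'; python3 -c "
from h import *
st()"; python3 -m jog '[[0,0,0.05,0,0,0,0],[0,0,0,0,0,0,0]]'
```

```text
t: 15.05
ee_pos: [621.0, -241.0, 74.4]
orientation: [3.117, 0.376, 0.003]
ft_force: [0.3, -3.3, 5.7]
width: 29.6
grasp_force: 30.0
t 15.05 p [ 621.  -241.    74.4] yaw -76.3 tilt [ 0.12 -0.1 ] F [ 0.3 -3.3  5.7] w 29.6 q6 0.94
t: 15.25
ee_pos: [621.5, -241.4, 74.1]
orientation: [3.116, 0.375, 0.005]
ft_force: [-2.6, -3.1, 17.9]
width: 29.6
grasp_force: 30.0
```

```bash
python3 -m jog '[[0,0,0,0,0,0,0.6],[0,0,0,0,0,0,0.6],[0,0,0,0,0,0,0.6],[0,0,-0.5,0,0,0,0.6],[0,0,-0.9,0,0,0,0.6],[0,0,-0.9,0,0,0,0.6],[0,0,0,0,0,0,0.6],[0,0,0,0,0,0,0.6]]'; python3 -c "
from h import *
st();plan(556.2,-254.9,165,-76.3,.6)"
```

```text
t: 16.05
ee_pos: [620.1, -240.0, 163.4]
orientation: [3.119, 0.376, 0.001]
ft_force: [0.3, -0.0, -0.5]
width: 52.9
grasp_force: 0.0
t 16.05 p [ 620.1 -240.   163.4] yaw -76.3 tilt [ 0.04 -0.01] F [ 0.3 -0.  -0.5] w 52.9 q6 0.94
2 rows
[[-0.82,-0.01,-0.02,0,0,0,0.6],[-0.82,-0.01,-0.02,0,-0.01,0.01,0.6]]
```

```bash
python3 -m jog '[[-0.82,-0.01,0,0,0,0,0.6],[-0.82,-0.01,0,0,0,0,0.6],[0,0,0,0,0,0,0.6],[0,0,0,0,0,0,0.6],[0,0,0.4,0,0,0,0.6],[0,0,0.8,0,0,0,0.6],[0,0,0.8,0,0,0,0.6],[0,0,0,0,0,0,0.6],[0,0,0,0,0,0,0.6]]'; python3 -c "
from h import *
st()"; python3 -m jog '[[0,0,0,0,0,0,0],[0,0,0,0,0,0,0],[0,0,0,0,0,0,0],[0,0,0,0,0,0,0],[0,0,0,0,0,0,0],[0,0,0,0,0,0,0]]'; python3 -c "
from h import *
st()"
```

```text
t: 16.95
ee_pos: [556.5, -254.4, 82.4]
orientation: [-3.118, -0.376, 0.002]
ft_force: [0.4, 0.3, -0.5]
width: 52.6
grasp_force: 0.0
t 16.95 p [ 556.5 -254.4   82.4] yaw -76.2 tilt [-0.08  0.05] F [ 0.4  0.3 -0.5] w 52.6 q6 0.88
t: 17.55
ee_pos: [557.0, -255.6, 84.1]
orientation: [3.117, 0.375, 0.003]
ft_force: [0.3, -2.7, 6.4]
width: 30.1
grasp_force: 30.0
t 17.55 p [ 557.  -255.6   84.1] yaw -76.3 tilt [ 0.12 -0.08] F [ 0.3 -2.7  6.4] w 30.1 q6 0.88
```

```bash
python3 -m jog '[[0,0,-0.4,0,0,0,0],[0,0,-0.6,0,0,0,0],[0,0,-0.7,0,0,0,0],[0,0,-0.8,0,0,0,0],[0,0,-0.8,0,0,0,0],[0,0,-0.5,0,0,0,0],[0,0,0,0,0,0,0],[0,0,0,0,0,0,0]]'; python3 -c "
from h import *
st();plan(604.1,209.1,235,-84.3,0)"
```

```text
t: 18.35
ee_pos: [555.5, -254.4, 234.8]
orientation: [-3.118, -0.375, 0.001]
ft_force: [-0.4, 0.2, -0.3]
width: 29.6
grasp_force: 30.0
t 18.35 p [ 555.5 -254.4  234.8] yaw -76.3 tilt [-0.03  0.04] F [-0.4  0.2 -0.3] w 29.6 q6 0.88
13 rows
[[0.3,-0.84,0,0,0,0.1,0],[0.3,-0.85,0,0,0,0.11,0],[0.28,-0.85,0,0,0,0.1,0],[0.27,-0.85,0,0,0,0.1,0],[0.27,-0.86,0,0,0,0.1,0],[0.26,-0.86,0,0,0,0.11,0],[0.24,-0.86,0,0,0,0.1,0],[0.24,-0.86,0,0,0,0.1,0],[0.23,-0.87,0,0,0,0.11,0],[0.22,-0.87,0,-0.01,0,0.1,0],[0.21,-0.87,0,0,0,0.1,0],[0.2,-0.87,0,0,0,0.1,0],[0.19,-0.88,0,0,0,0.11,0]]
```

```bash
python3 -m jog '[[0.3,-0.84,0,0,0,0.1,0],[0.3,-0.85,0,0,0,0.11,0],[0.28,-0.85,0,0,0,0.1,0],[0.27,-0.85,0,0,0,0.1,0],[0.27,-0.86,0,0,0,0.1,0],[0.26,-0.86,0,0,0,0.11,0],[0.24,-0.86,0,0,0,0.1,0],[0.24,-0.86,0,0,0,0.1,0],[0.23,-0.87,0,0,0,0.11,0],[0.22,-0.87,0,0,0,0.1,0],[0.21,-0.87,0,0,0,0.1,0],[0.2,-0.87,0,0,0,0.1,0],[0.19,-0.88,0,0,0,0.11,0],[0,0,0,0,0,0,0],[0,0,0,0,0,0,0],[0,0,0,0,0,0,0]]'; python3 -c "
from h import *
st();plan(604.1,209.1,145,-84.3,0)"
```

```text
t: 19.95
ee_pos: [603.8, 207.7, 233.7]
orientation: [3.137, 0.155, -0.004]
ft_force: [0.0, 0.4, -0.8]
width: 29.5
grasp_force: 30.0
t 19.95 p [603.8 207.7 233.7] yaw -84.3 tilt [-0.15 -0.06] F [ 0.   0.4 -0.8] w 29.5 q6 1.78
3 rows
[[0.01,-0.01,0.74,0,0.01,0,0],[0,-0.01,0.74,0.01,0.01,0,0],[0,-0.02,0.74,0,0.01,0,0]]
```

```bash
python3 -m jog '[[0,-0.03,0.74,0,0,0,0],[0,0,0.74,0,0,0,0],[0,0,0.7,0,0,0,0],[0,0,0,0,0,0,0],[0,0,0,0,0,0,0],[0,0,0,0,0,0,0]]';python3 -c "
from h import *
st()"; python3 -m jog '[[0,0,0.15,0,0,0,0],[0,0,0.1,0,0,0,0],[0,0,0.1,0,0,0,0],[0,0,0,0,0,0,0]]';python3 -c "
from h import *
st()"
```

```text
t: 20.55
ee_pos: [605.6, 209.6, 149.5]
orientation: [-3.137, -0.155, -0.004]
ft_force: [0.6, 0.0, -1.1]
width: 29.5
grasp_force: 30.0
t 20.55 p [605.6 209.6 149.5] yaw -84.4 tilt [0.13 0.04] F [ 0.6  0.  -1.1] w 29.5 q6 1.79
t: 20.95
ee_pos: [604.3, 209.7, 133.3]
orientation: [3.137, 0.156, -0.001]
ft_force: [1.0, -1.6, -0.9]
width: 29.6
grasp_force: 30.0
t 20.95 p [604.3 209.7 133.3] yaw -84.3 tilt [-0.04 -0.02] F [ 1.  -1.6 -0.9] w 29.6 q6 1.79
```

```bash
python3 -m jog '[[0,0,0.15,0,0,0,0],[0,0,0.2,0,0,0,0],[0,0,0.2,0,0,0,0],[0,0,0.15,0,0,0,0],[0,0,0,0,0,0,0],[0,0,0,0,0,0,0]]';python3 -c "
from h import *
st()"; python3 -m jog '[[0,0,0.1,0,0,0,0],[0,0,0.05,0,0,0,0],[0,0,0.03,0,0,0,0],[0,0,0,0,0,0,0]]'
```

```text
t: 21.55
ee_pos: [604.3, 209.7, 105.4]
orientation: [3.137, 0.156, -0.001]
ft_force: [0.2, -1.5, -2.6]
width: 29.7
grasp_force: 30.0
t 21.55 p [604.3 209.7 105.4] yaw -84.3 tilt [-0.05 -0.02] F [ 0.2 -1.5 -2.6] w 29.7 q6 1.79
t: 21.95
ee_pos: [604.9, 209.8, 99.1]
orientation: [3.138, 0.156, 0.001]
ft_force: [-0.4, -2.7, 2.5]
width: 30.0
grasp_force: 30.0
```

Touching bottom; press a little more, release, rise to travel height, then look again at the bench.

```bash
python3 -m jog '[[0,0,0.06,0,0,0,0],[0,0,0,0,0,0,0]]'; python3 -m jog '[[0,0,0,0,0,0,0.6],[0,0,0,0,0,0,0.6],[0,0,0,0,0,0,0.6],[0,0,-0.5,0,0,0,0.6],[0,0,-0.8,0,0,0,0.6],[0,0,-0.8,0,0,0,0.6],[0,0,0,0,0,0,0.6],[0,0,0,0,0,0,0.6]]';  python3 look.py b "((33,66),(-33,66),(33,-66))" "[572.6,-183,.24]"; python3 -c "
from h import *
plan(524.9,-126.7,185,-76.3,.6)"
```

```text
t: 22.15
ee_pos: [607.0, 209.9, 99.0]
orientation: [-3.137, -0.156, -0.008]
ft_force: [0.3, -6.0, 15.2]
width: 29.8
grasp_force: 30.0
t: 22.95
ee_pos: [604.7, 210.1, 180.5]
orientation: [-3.137, -0.156, -0.001]
ft_force: [0.4, 0.6, -0.6]
width: 52.4
grasp_force: 0.0
t 22.95 p [604.7 210.1 180.5] yaw -84.3 tilt [0.05 0.03] F [ 0.4  0.6 -0.6] w 52.4 q6 1.79
rack top [ 5.70966e+02 -1.82524e+02  2.36000e-01] 0.0086 scene [ 5.75200e+02 -1.82112e+02  2.30000e-01] 0.017
rack [ 5.7198e+02 -1.8222e+02  2.3000e-01] yaw 13.4
(33, 66) [ 588.9 -110.4] (33, 0) [ 604.1 -174.6] (33, -66) [ 619.3 -238.8] (-33, 66) [ 524.6 -125.6] (-33, 0) [ 539.9 -189.8] (-33, -66) [ 555.1 -254.1] 
caps [([325.86, 173.7], 50), ([291.07, 180.65], 55), ([295.61, 198.61], 54)]
10 rows
[[-0.28,0.82,-0.01,0,0,-0.13,0.6],[-0.29,0.81,-0.02,0,0,-0.14,0.6],[-0.3,0.81,-0.01,0,0.01,-0.13,0.6],[-0.32,0.8,-0.02,0,0,-0.13,0.6],[-0.32,0.81,-0.01,0,0,-0.14,0.6],[-0.34,0.79,-0.02,0,0,-0.13,0.6],[-0.34,0.79,-0.01,0,0.01,-0.13,0.6],[-0.36,0.79,-0.02,0,0,-0.14,0.6],[-0.37,0.78,-0.01,0,0,-0.13,0.6],[-0.38,0.78,-0.02,0,0,-0.13,0.6]]
```

```bash
python3 -m jog '[[-0.28,0.82,0,0,0,-0.13,0.6],[-0.29,0.81,0,0,0,-0.14,0.6],[-0.3,0.81,0,0,0,-0.13,0.6],[-0.32,0.8,0,0,0,-0.13,0.6],[-0.32,0.81,0,0,0,-0.14,0.6],[-0.34,0.79,0,0,0,-0.13,0.6],[-0.34,0.79,0,0,0,-0.13,0.6],[-0.36,0.79,0,0,0,-0.14,0.6],[-0.37,0.78,0,0,0,-0.13,0.6],[-0.38,0.78,0,0,0,-0.13,0.6],[0,0,0,0,0,0,0.6],[0,0,0,0,0,0,0.6],[0,0,0,0,0,0,0.6]]'; python3 -c "
from h import *
st();plan(524.7,-126.2,83,-76.3,.6)"
```

```text
t: 24.35
ee_pos: [525.5, -125.9, 179.5]
orientation: [-3.118, -0.374, 0.002]
ft_force: [-0.9, 0.5, -0.1]
width: 52.8
grasp_force: 0.0
t 24.35 p [ 525.5 -125.9  179.5] yaw -76.3 tilt [-0.08  0.04] F [-0.9  0.5 -0.1] w 52.8 q6 1.07
3 rows
[[-0.01,0,0.8,0,0,0,0.6],[0,0,0.81,-0.01,0.01,0,0.6],[-0.01,0,0.8,0,0,0,0.6]]
```

```bash
python3 -m jog '[[-0.02,0,0.8,0,0,0,0.6],[0,0,0.8,0,0,0,0.6],[0,0,0.8,0,0,0,0.6],[0,0,0,0,0,0,0.6],[0,0,0,0,0,0,0.6],[0,0,0,0,0,0,0],[0,0,0,0,0,0,0],[0,0,0,0,0,0,0],[0,0,0,0,0,0,0],[0,0,0,0,0,0,0],[0,0,0,0,0,0,0]]'; python3 -m jog '[[0,0,-0.4,0,0,0,0],[0,0,-0.6,0,0,0,0],[0,0,-0.7,0,0,0,0],[0,0,-0.8,0,0,0,0],[0,0,-0.8,0,0,0,0],[0,0,-0.5,0,0,0,0],[0,0,0,0,0,0,0],[0,0,0,0,0,0,0]]'; python3 -c "
from h import *
st();plan(610.6,143.4,235,-84.3,0)"
```

```text
t: 25.45
ee_pos: [525.8, -127.1, 85.4]
orientation: [3.119, 0.373, 0.003]
ft_force: [-0.0, 0.2, 6.2]
width: 29.6
grasp_force: 30.0
t: 26.25
ee_pos: [524.6, -126.9, 235.9]
orientation: [3.119, 0.374, -0.0]
ft_force: [-1.1, 0.2, -2.1]
width: 29.6
grasp_force: 30.0
t 26.25 p [ 524.6 -126.9  235.9] yaw -76.3 tilt [-0. -0.] F [-1.1  0.2 -2.1] w 29.6 q6 1.07
8 rows
[[0.46,-0.76,0,0,0,0.17,0],[0.45,-0.76,0.01,0,0,0.16,0],[0.43,-0.78,0,0,0,0.17,0],[0.42,-0.78,0,0,0,0.16,0],[0.41,-0.78,0,0,0,0.17,0],[0.39,-0.8,0.01,0,0,0.16,0],[0.38,-0.8,0,0,0,0.17,0],[0.37,-0.81,0,0,0,0.17,0]]
```

```bash
python3 -m jog '[[0.46,-0.76,0,0,0,0.17,0],[0.45,-0.76,0,0,0,0.16,0],[0.43,-0.78,0,0,0,0.17,0],[0.42,-0.78,0,0,0,0.16,0],[0.41,-0.78,0,0,0,0.17,0],[0.39,-0.8,0,0,0,0.16,0],[0.38,-0.8,0,0,0,0.17,0],[0.37,-0.8,0,0,0,0.17,0],[0,0,0,0,0,0,0],[0,0,0,0,0,0,0],[0,0,0,0,0,0,0]]'; python3 -m jog '[[0,0,0.7,0,0,0,0],[0,0,0.74,0,0,0,0],[0,0,0.7,0,0,0,0],[0,0,0,0,0,0,0],[0,0,0,0,0,0,0],[0,0,0,0,0,0,0],[0,0,0,0,0,0,0]]'; python3 -c "
from h import *
st();plan(610.6,142.8,140,-84.3,0)"
```

```text
t: 27.35
ee_pos: [610.0, 142.2, 234.7]
orientation: [3.137, 0.156, -0.004]
ft_force: [0.6, -0.2, -0.7]
width: 29.5
grasp_force: 30.0
t: 28.05
ee_pos: [612.1, 143.1, 152.4]
orientation: [-3.137, -0.155, -0.004]
ft_force: [0.6, -0.1, -1.3]
width: 29.6
grasp_force: 30.0
t 28.05 p [612.1 143.1 152.4] yaw -84.3 tilt [0.16 0.03] F [ 0.6 -0.1 -1.3] w 29.6 q6 1.68
1 rows
[[-0.04,0,0.31,0,-0.03,0,0]]
```

```bash
python3 -m jog '[[0,0,0.2,0,0,0,0],[0,0,0.15,0,0,0,0],[0,0,0.1,0,0,0,0],[0,0,0,0,0,0,0]]';python3 -c "
from h import *
st()"; python3 -m jog '[[0,0,0.15,0,0,0,0],[0,0,0.2,0,0,0,0],[0,0,0.2,0,0,0,0],[0,0,0.15,0,0,0,0],[0,0,0,0,0,0,0],[0,0,0,0,0,0,0]]'
```

```text
t: 28.45
ee_pos: [611.0, 143.0, 131.9]
orientation: [3.137, 0.156, -0.001]
ft_force: [1.6, -1.4, -2.7]
width: 29.3
grasp_force: 30.0
t 28.45 p [611.  143.  131.9] yaw -84.3 tilt [-0.02 -0.02] F [ 1.6 -1.4 -2.7] w 29.3 q6 1.68
t: 29.05
ee_pos: [610.6, 143.1, 104.2]
orientation: [3.138, 0.156, -0.002]
ft_force: [-0.0, 0.6, -1.0]
width: 29.6
grasp_force: 30.0
```

```bash
python3 -m jog '[[0,0,0.1,0,0,0,0],[0,0,0.05,0,0,0,0],[0,0,0.03,0,0,0,0],[0,0,0,0,0,0,0]]'; python3 -m jog '[[0,0,0.05,0,0,0,0],[0,0,0,0,0,0,0]]'; python3 -m jog '[[0,0,0,0,0,0,0.6],[0,0,0,0,0,0,0.6],[0,0,0,0,0,0,0.6],[0,0,-0.5,0,0,0,0.6],[0,0,-0.8,0,0,0,0.6],[0,0,-0.8,0,0,0,0.6],[0,0,0,0,0,0,0.6],[0,0,0,0,0,0,0.6]]';  python3 look.py c "((33,66),(33,-66))" "[572.6,-183,.24]"; python3 -c "
from h import *
plan(588.9,-110.8,182,-76.3,.6)"
```

```text
t: 29.45
ee_pos: [613.4, 143.4, 100.3]
orientation: [-3.137, -0.156, -0.008]
ft_force: [0.6, -0.7, 14.7]
width: 29.8
grasp_force: 30.0
t: 29.65
ee_pos: [615.3, 143.6, 100.3]
orientation: [-3.137, -0.156, -0.015]
ft_force: [-0.8, -2.6, 23.3]
width: 29.7
grasp_force: 30.0
t: 30.45
ee_pos: [611.0, 143.2, 179.6]
orientation: [-3.138, -0.156, -0.001]
ft_force: [0.6, 0.1, -0.5]
width: 52.8
grasp_force: 0.0
t 30.45 p [611.  143.2 179.6] yaw -84.3 tilt [0.03 0.01] F [ 0.6  0.1 -0.5] w 52.8 q6 1.68
rack top [ 5.70653e+02 -1.82579e+02  2.28000e-01] 0.0077 scene [ 5.75111e+02 -1.82417e+02  2.34000e-01] 0.0191
rack [ 5.7178e+02 -1.8240e+02  2.3000e-01] yaw 13.2
(33, 66) [ 588.8 -110.6] (33, 0) [ 603.9 -174.9] (33, -66) [ 619.  -239.1] (-33, 66) [ 524.6 -125.7] (-33, 0) [ 539.7 -189.9] (-33, -66) [ 554.8 -254.2] 
caps [([325.86, 173.7], 50), ([291.06, 180.68], 53)]
7 rows
[[-0.17,0.89,-0.01,0,0,-0.19,0.6],[-0.18,0.9,-0.02,0,0.01,-0.19,0.6],[-0.2,0.88,-0.01,0,0,-0.19,0.6],[-0.22,0.89,-0.02,0,0,-0.19,0.6],[-0.23,0.87,-0.01,0,0.01,-0.19,0.6],[-0.26,0.88,-0.01,0,0,-0.19,0.6],[-0.27,0.87,-0.02,0,0,-0.19,0.6]]
```

```bash
python3 -m jog '[[-0.17,0.89,0,0,0,-0.19,0.6],[-0.18,0.9,0,0,0,-0.19,0.6],[-0.2,0.88,0,0,0,-0.19,0.6],[-0.22,0.89,0,0,0,-0.19,0.6],[-0.23,0.87,0,0,0,-0.19,0.6],[-0.26,0.88,0,0,0,-0.19,0.6],[-0.27,0.87,0,0,0,-0.19,0.6],[0,0,0,0,0,0,0.6],[0,0,0,0,0,0,0.6],[0,0,0,0,0,0,0.6]]'; python3 -c "
from h import *
st();plan(588.8,-110.8,83,-76.3,.6)"
```

```text
t: 31.55
ee_pos: [589.3, -109.9, 178.5]
orientation: [-3.118, -0.374, 0.003]
ft_force: [1.3, 0.4, 0.2]
width: 52.5
grasp_force: 0.0
t 31.55 p [ 589.3 -109.9  178.5] yaw -76.3 tilt [-0.1   0.04] F [1.3 0.4 0.2] w 52.5 q6 1.13
3 rows
[[0,0.01,0.8,0,0,0,0.6],[-0.01,0,0.79,-0.01,0.01,0,0.6],[0,0.01,0.8,0,0,0,0.6]]
```

```bash
python3 -m jog '[[0,0.02,0.8,0,0,0,0.6],[0,0,0.8,0,0,0,0.6],[0,0,0.8,0,0,0,0.6],[0,0,0,0,0,0,0.6],[0,0,0,0,0,0,0.6],[0,0,0,0,0,0,0],[0,0,0,0,0,0,0],[0,0,0,0,0,0,0],[0,0,0,0,0,0,0],[0,0,0,0,0,0,0],[0,0,0,0,0,0,0]]'; python3 -m jog '[[0,0,-0.4,0,0,0,0],[0,0,-0.6,0,0,0,0],[0,0,-0.7,0,0,0,0],[0,0,-0.8,0,0,0,0],[0,0,-0.8,0,0,0,0],[0,0,-0.5,0,0,0,0],[0,0,0,0,0,0,0],[0,0,0,0,0,0,0]]'; python3 -c "
from h import *
st();plan(538.4,202.3,240,-84.3,0)"
```

```text
t: 32.65
ee_pos: [590.7, -111.8, 84.7]
orientation: [3.119, 0.373, 0.003]
ft_force: [0.2, 0.8, 6.8]
width: 29.3
grasp_force: 30.0
t: 33.45
ee_pos: [589.5, -111.6, 235.6]
orientation: [3.119, 0.374, 0.0]
ft_force: [0.1, 0.3, -2.0]
width: 29.2
grasp_force: 30.0
t 33.45 p [ 589.5 -111.6  235.6] yaw -76.3 tilt [ 0.01 -0.  ] F [ 0.1  0.3 -2. ] w 29.2 q6 1.13
9 rows
[[0.07,-0.88,-0.01,0,0,0.15,0],[0.05,-0.88,-0.01,0,0,0.14,0],[0.04,-0.88,-0.02,0,0,0.15,0],[0.03,-0.89,-0.01,0,0,0.15,0],[0.01,-0.88,-0.01,0,0,0.15,0],[0,-0.88,-0.01,0,0,0.14,0],[-0.01,-0.89,-0.02,0,0,0.15,0],[-0.03,-0.88,-0.01,0,0,0.15,0],[-0.04,-0.88,-0.01,0,0,0.15,0]]
```

```bash
python3 -m jog '[[0.07,-0.88,-0.01,0,0,0.15,0],[0.05,-0.88,-0.01,0,0,0.14,0],[0.04,-0.88,-0.02,0,0,0.15,0],[0.03,-0.89,-0.01,0,0,0.15,0],[0.01,-0.88,-0.01,0,0,0.15,0],[0,-0.88,-0.01,0,0,0.14,0],[-0.01,-0.89,-0.02,0,0,0.15,0],[-0.03,-0.88,-0.01,0,0,0.15,0],[-0.04,-0.88,-0.01,0,0,0.15,0],[0,0,0,0,0,0,0],[0,0,0,0,0,0,0],[0,0,0,0,0,0,0]]'; python3 -m jog '[[0,0,0.7,0,0,0,0],[0,0,0.7,0,0,0,0],[0,0,0.7,0,0,0,0],[0,0,0.15,0,0,0,0],[0,0,0,0,0,0,0],[0,0,0,0,0,0,0],[0,0,0,0,0,0,0]]'; python3 -c "
from h import *
st();plan(538.4,202.3,142,-84.3,0)"
```

```text
t: 34.65
ee_pos: [538.2, 201.2, 238.7]
orientation: [3.137, 0.155, -0.003]
ft_force: [0.7, -0.6, -1.3]
width: 29.6
grasp_force: 30.0
t: 35.35
ee_pos: [539.8, 202.2, 151.4]
orientation: [-3.137, -0.155, -0.004]
ft_force: [0.2, 0.2, -1.3]
width: 29.7
grasp_force: 30.0
t 35.35 p [539.8 202.2 151.4] yaw -84.3 tilt [0.14 0.05] F [ 0.2  0.2 -1.3] w 29.7 q6 1.81
1 rows
[[-0.04,-0.01,0.23,-0.01,-0.02,-0.01,0]]
```

```bash
python3 -m jog '[[0,0,0.2,0,0,0,0],[0,0,0.15,0,0,0,0],[0,0,0.1,0,0,0,0],[0,0,0,0,0,0,0]]';python3 -c "
from h import *
st()"; python3 -m jog '[[0,0,0.15,0,0,0,0],[0,0,0.2,0,0,0,0],[0,0,0.2,0,0,0,0],[0,0,0.15,0,0,0,0],[0,0,0,0,0,0,0],[0,0,0,0,0,0,0]]'
```

```text
t: 35.75
ee_pos: [542.5, 203.0, 135.4]
orientation: [-3.136, -0.157, -0.013]
ft_force: [1.5, -2.5, 19.7]
width: 29.2
grasp_force: 30.0
t 35.75 p [542.5 203.  135.4] yaw -84.3 tilt [0.47 0.11] F [ 1.5 -2.5 19.7] w 29.2 q6 1.81
t: 36.35
ee_pos: [547.4, 203.3, 109.7]
orientation: [-3.135, -0.157, -0.029]
ft_force: [10.5, -5.6, 26.4]
width: 29.8
grasp_force: 30.0
```

```bash
python3 - <<'E'
from h import *
st()
a=optics.get_image("scene")[110:230,230:390];b=optics.get_image("top")[130:250,150:310]
cv2.imwrite("pics/v6.png",cv2.resize(np.hstack([a,b]),(800,300),interpolation=cv2.INTER_CUBIC)[:,:,::-1])
E
```

```text
t 36.35 p [547.4 203.3 109.7] yaw -84.3 tilt [1.04 0.2 ] F [10.5 -5.6 26.4] w 29.8 q6 1.81
```

View pics/v6.png

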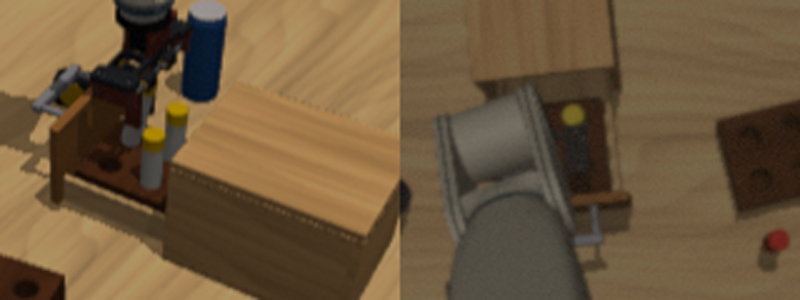

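```bash
python3 -m jog '[[0,0,-0.3,0,0,0,0],[0,0,-0.3,0,0,0,0],[0,0,-0.5,0,0,0,0],[0,0,-0.6,0,0,0,0],[0,0,-0.6,0,0,0,0],[0,0,-0.5,0,0,0,0],[0,0,0,0,0,0,0],[0,0,0,0,0,0,0],[0,0,0,0,0,0,0]]'; python3 - <<'E'
from h import *
st()
o=ctrl.get_obs()["ee_pos"]
for dz in(0,-40,-71.5): print(dz,proj("scene",o+[0,0,dz]))
a=optics.get_image("scene")[70:230,210:410]
cv2.imwrite("pics/v7.png",cv2.resize(a,(750,600),interpolation=cv2.INTER_CUBIC)[:,:,::-1])
E
```

```text
t: 37.35
ee_pos: [537.7, 201.9, 214.4]
orientation: [3.137, 0.156, -0.004]
ft_force: [0.6, 0.4, -1.6]
width: 29.8
grasp_force: 30.0
t 37.35 p [537.7 201.9 214.4] yaw -84.3 tilt [-0.14 -0.05] F [ 0.6  0.4 -1.6] w 29.8 q6 1.81
0 [[283.11672111 131.88161734]]
-40 [[282.67272824 141.34802648]]
-71.5 [[282.33477413 148.55357424]]
```

View pics/v7.png

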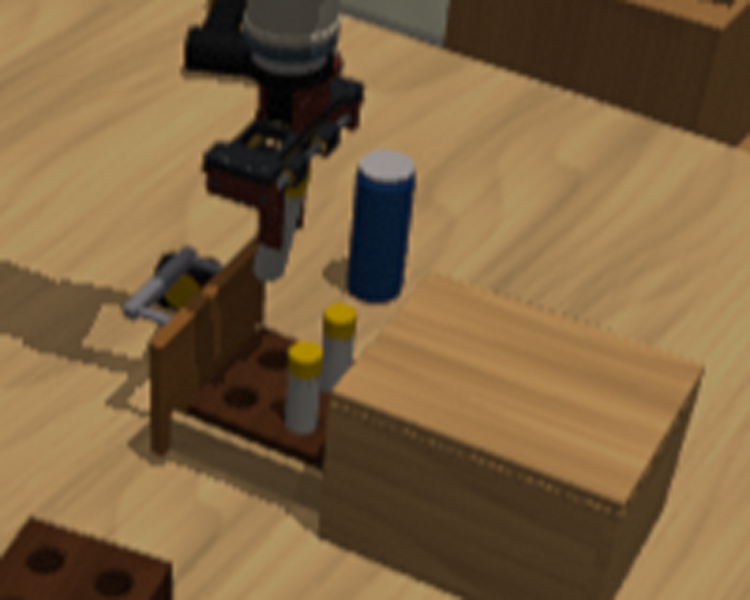

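Scene view: the tube slipped up in the grip (foot at v7 (270,275), about 48 mm below the TCP) and leans about 10°, while both back drawer holes hold their tall tubes. I'll stand it on clear bench with the tool tilted to suit, then regrasp it upright.

```bash
python3 -c "
from h import *
plan(600,5,200,-84.3,0)"
```

```text
6 rows
[[0.18,0.84,0.06,0,0,0,0],[0.17,0.84,0.06,0,0.01,0,0],[0.18,0.85,0.06,0,0,0,0],[0.18,0.84,0.06,0,0.01,0,0],[0.18,0.84,0.06,0,0,0,0],[0.17,0.84,0.06,0.01,0.01,0,0]]
```

```bash
python3 -m jog '[[0.18,0.84,0,0,0,0,0],[0.17,0.84,0,0,0,0,0],[0.18,0.85,0,0,0,0,0],[0.18,0.84,0,0,0,0,0],[0.18,0.84,0,0,0,0,0],[0.17,0.84,0,0,0,0,0],[0,0,0,0,0.5,0,0],[0,0,0,0,0.6,0,0],[0,0,0,0,0.57,0,0],[0,0,0,0,0,0,0],[0,0,0,0,0,0,0],[0,0,0,0,0,0,0]]'; python3 - <<'E'
from h import *
st()
o=ctrl.get_obs()["ee_pos"]
for dz in(60,0,-48): print(dz,proj("scene",o+[0,0,dz]))
u,v=proj("scene",o)[0].astype(int)
a=optics.get_image("scene")[v-60:v+40,u-65:u+65];print(u-65,v-60)
cv2.imwrite("pics/v8.png",cv2.resize(a,(780,600),interpolation=cv2.INTER_CUBIC)[:,:,::-1])
E
```

```text
t: 38.6
ee_pos: [601.4, 5.4, 215.6]
orientation: [-3.117, -0.155, -0.272]
ft_force: [0.4, -0.1, -0.7]
width: 29.8
grasp_force: 30.0
t 38.6 p [601.4   5.4 215.6] yaw -84.3 tilt [9.86 0.99] F [ 0.4 -0.1 -0.7] w 29.8 q6 1.43
60 [[264.04088074 152.86567303]]
0 [[263.90202171 168.24978038]]
-48 [[263.79721282 179.86149365]]
198 108
```

View pics/v8.png

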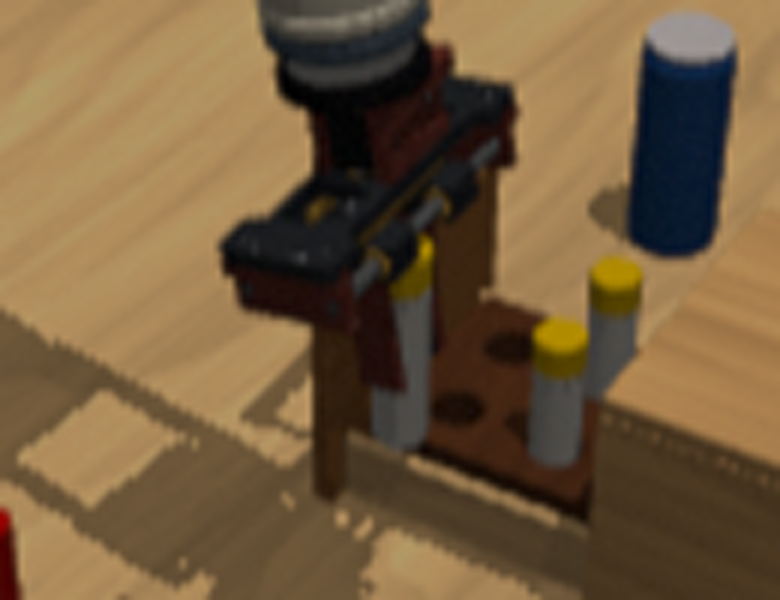

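```bash
python3 -c "
from h import *
R=Ro.from_rotvec(ctrl.get_obs()['orientation']);print(np.round(R.inv().apply([0,0,-1]),3))"
python3 -m jog '[[-0.14,0,0.79,0,0,0,0],[-0.14,0,0.79,0,0,0,0],[-0.14,0,0.79,0,0,0,0],[-0.12,0,0.69,0,0,0,0],[-0.09,0,0.49,0,0,0,0],[0,0,0.1,0,0,0,0],[0,0,0,0,0,0,0],[0,0,0,0,0,0,0],[0,0,0,0,0,0,0]]';python3 -c "
from h import *
st()"
```

```text
[-0.173  0.     0.985]
t: 39.55
ee_pos: [602.6, 5.4, 69.1]
orientation: [-3.117, -0.155, -0.277]
ft_force: [0.7, -0.1, -0.5]
width: 29.7
grasp_force: 30.0
t 39.55 p [602.6   5.4  69.1] yaw -84.3 tilt [10.05  0.99] F [ 0.7 -0.1 -0.5] w 29.7 q6 1.42
```

```bash
for i in 1 2 ; do python3 -m jog '[[-0.02,0,0.1,0,0,0,0],[-0.01,0,0.08,0,0,0,0],[0,0,0,0,0,0,0],[0,0,0,0,0,0,0]]'; done
```

```text
t: 39.95
ee_pos: [601.5, 5.4, 60.3]
orientation: [-3.117, -0.155, -0.273]
ft_force: [-0.5, 0.8, -0.9]
width: 29.6
grasp_force: 30.0
t: 40.35
ee_pos: [601.5, 5.4, 52.8]
orientation: [-3.117, -0.155, -0.273]
ft_force: [0.2, -1.1, -1.5]
width: 29.6
grasp_force: 30.0
```

```bash
for i in 1 2 ; do python3 -m jog '[[-0.01,0,0.06,0,0,0,0],[0,0,0,0,0,0,0],[0,0,0,0,0,0,0]]'; done
```

```text
t: 40.65
ee_pos: [601.7, 5.4, 50.6]
orientation: [-3.117, -0.155, -0.273]
ft_force: [0.1, 0.1, -2.0]
width: 29.9
grasp_force: 30.0
t: 40.95
ee_pos: [601.7, 5.4, 48.1]
orientation: [-3.117, -0.155, -0.273]
ft_force: [-0.1, 0.4, -1.3]
width: 29.5
grasp_force: 30.0
```

```bash
for i in 1 2 ; do python3 -m jog '[[-0.01,0,0.05,0,0,0,0],[0,0,0,0,0,0,0],[0,0,0,0,0,0,0]]'; done
```

```text
t: 41.25
ee_pos: [602.5, 5.5, 47.8]
orientation: [-3.117, -0.155, -0.277]
ft_force: [-4.0, 1.1, 14.2]
width: 29.8
grasp_force: 30.0
t: 41.55
ee_pos: [603.8, 5.6, 47.2]
orientation: [-3.117, -0.155, -0.281]
ft_force: [-5.2, 1.3, 23.6]
width: 29.5
grasp_force: 30.0
```

```bash
python3 -m jog '[[0.01,0,-0.06,0,0,0,0],[0,0,0,0,0,0,0],[0,0,0,0,0,0,0.6],[0,0,0,0,0,0,0.6],[0,0,0,0,0,0,0.6],[0.03,0,-0.2,0,0,0,0.6],[0.1,0,-0.6,0,0,0,0.6],[0.14,0,-0.8,0,0,0,0.6],[0.14,0,-0.8,0,0,0,0.6],[0.14,0,-0.8,0,0,0,0.6],[0,0,0,0,-0.57,0,0.6],[0,0,0,0,-0.6,0,0.6],[0,0,0,0,-0.5,0,0.6],[0,-1,0,0,0,0,0.6],[0,-1,0,0,0,0,0.6],[0,-1,0,0,0,0,0.6],[0,-1,0,0,0,0,0.6],[0,-1,0,0,0,0,0.6],[0,0,0,0,0,0,0.6],[0,0,0,0,0,0,0.6]]';python3 - <<'E'
from h import *
st()
T=optics.get_image("top");S=optics.get_image("scene")
print("top",caps(T,"top"));print("scene",caps(S,"scene",smin=215))
P=np.array([604,5.,120]);print(proj("top",P),proj("scene",P))
for n in M:
    for d in optics.masks_of("tall0",n)[:6]: print(n,round(d["conf"],2),np.round(d["extent"]))
cv2.imwrite("pics/v9.png",np.hstack([cv2.resize(T[100:250,170:370],(400,300)),cv2.resize(S[110:260,200:400],(400,300))])[:,:,::-1])
E
```

```text
t: 43.55
ee_pos: [580.9, 205.0, 176.6]
orientation: [3.137, 0.159, -0.0]
ft_force: [-0.5, 0.0, 0.0]
width: 52.5
grasp_force: 0.0
t 43.55 p [580.9 205.  176.6] yaw -84.2 tilt [-0.   -0.02] F [-0.5  0.   0. ] w 52.5 q6 1.79
top [(array([325.62, 173.6 ]), 52), (array([394.83, 177.05]), 42), (array([257.78, 179.98]), 51)]
scene [(array([83.79,  1.19]), 42), (array([51.77, 10.82]), 83), (array([16.53, 22.65]), 97), (array([300.52, 154.21]), 42), (array([290.98, 164.06]), 52), (array([263.97, 190.79]), 62), (array([219.6 , 243.79]), 82), (array([150.87, 279.77]), 83)]
[[258.25853711 178.16693151]] [[264.2618499  191.22920503]]
scene 0.81 [265. 200.   9.  29.]
scene 0.59 [290. 172.  12.  26.]
scene 0.57 [300. 160.   8.  19.]
scene 0.57 [196. 207.  11.  32.]
```

View pics/v9.png

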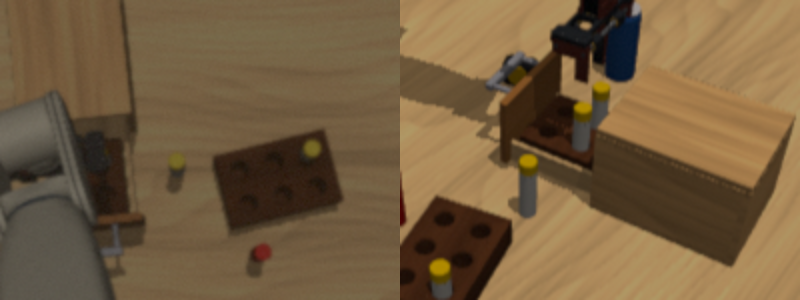

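```bash
python3 - <<'E'
from h import *
p=unproj("top",(257.78,180.33),121);q=unproj("scene",(263.97,190.79),121);print(p,q)
# reference: short (hole1 538.4,202.6,top123) and rack tubes same way
print(unproj("top",(202.98,197.03),119)[:2],unproj("scene",(283.42,155.03),119)[:2],"true 538.4 202.6")
plan(p[0],p[1],150,-84.3,.6)
E
```

```text
[596.01903527   6.79485481 121.        ] [602.62935763   5.24422156 121.        ]
[538.3933211  203.80434835] [545.28114984 199.27896797] true 538.4 202.6
6 rows
[[-0.02,0.82,0.11,0,0,0,0.6],[-0.02,0.82,0.11,0,0,-0.01,0.6],[-0.02,0.82,0.11,0,0,0,0.6],[-0.02,0.82,0.11,0,0,0,0.6],[-0.02,0.82,0.11,0,0,0,0.6],[-0.02,0.82,0.11,0,0,-0.01,0.6]]
```

```bash
python3 -m jog '[[-0.02,0.82,0.1,0,0,0,0.6],[-0.02,0.82,0.1,0,0,0,0.6],[-0.02,0.82,0.1,0,0,0,0.6],[-0.02,0.82,0.1,0,0,0,0.6],[-0.02,0.82,0.1,0,0,0,0.6],[-0.02,0.82,0.1,0,0,0,0.6],[0,0,0,0,0,0,0.6],[0,0,0,0,0,0,0.6],[0,0,0,0,0,0,0.6]]';python3 - <<'E'
from h import *
st()
T=optics.get_image("top");S=optics.get_image("scene");cv2.imwrite("pics/top_d.png",T[:,:,::-1]);cv2.imwrite("pics/scene_d.png",S[:,:,::-1])
print("top",caps(T,"top"));print("scene",caps(S,"scene",smin=215)[3:])
for c in caps(T,"top"): print("T",c[0],unproj("top",c[0]+[0,.33],149)[:2])
for c in caps(S,"scene",smin=215)[3:]: print("S",c[0],unproj("scene",c[0],149)[:2]+[-6.9,3.3])
print("expect (604.1,209.1),(610.6,143.4)")
plan(595.9,6,70,-84.3,.6)
cv2.imwrite("pics/v10.png",cv2.resize(T[130:230,160:260],(600,600),interpolation=cv2.INTER_CUBIC)[:,:,::-1])
E
```

```text
t: 44.65
ee_pos: [595.9, 8.2, 152.6]
orientation: [-3.138, -0.155, -0.0]
ft_force: [-0.1, -0.3, 0.3]
width: 53.0
grasp_force: 0.0
t 44.65 p [595.9   8.2 152.6] yaw -84.3 tilt [0.01 0.01] F [-0.1 -0.3  0.3] w 53.0 q6 1.47
top [(array([325.55, 173.57]), 53), (array([218.61, 175.61]), 54), (array([199.71, 177.71]), 52), (array([394.93, 177.05]), 44)]
scene [(array([280.52,  63.1 ]), 81), (array([300.52, 154.21]), 42), (array([291.06, 164.32]), 47), (array([264.39, 191.2 ]), 51), (array([219.63, 243.86]), 83), (array([150.87, 279.77]), 83)]
T [325.55 173.57] [ 611.63314592 -232.2965154 ]
T [218.61 175.61] [609.28976032 144.58243897]
T [199.71 177.71] [602.66053112 211.38373446]
T [394.93 177.05] [ 596.08688185 -474.79214784]
S [280.52  63.1 ] [155.47472462 730.73140496]
S [300.52 154.21] [603.93675951 209.76951451]
S [291.06 164.32] [608.47023067 144.35648925]
S [264.39 191.2 ] [615.59246285 -16.3270232 ]
S [219.63 243.86] [ 643.71186015 -263.17437207]
S [150.87 279.77] [ 580.73322407 -460.74066535]
expect (604.1,209.1),(610.6,143.4)
3 rows
[[0,0.02,0.69,0,0,0,0.6],[0,0.03,0.69,0,0,0,0.6],[-0.01,0.02,0.69,0,0,0.01,0.6]]
```

View pics/v10.png

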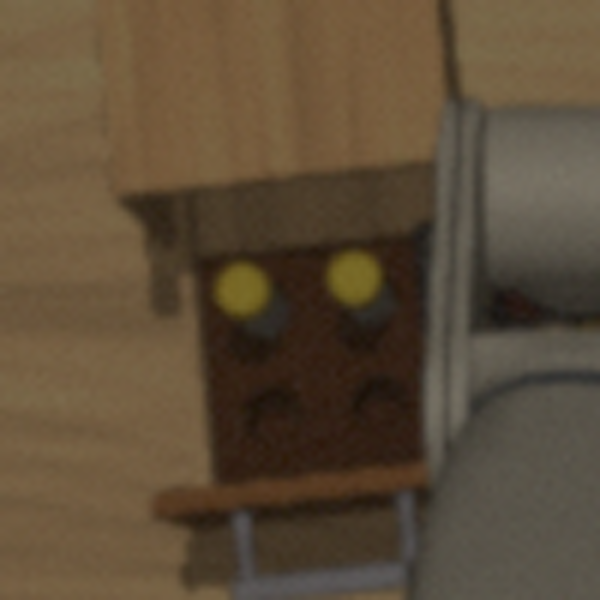

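The drawer still has both tall caps in the back holes, v10 (243,290) and (355,278). Both front holes are free, seen at about (270,410) and (380,395). I'll check for drawer creep by registering the handle patch against the earlier picture.

```bash
python3 - <<'E'
import cv2,numpy as np
for cam,(u0,u1,v0,v1) in dict(top=(185,226,203,232),scene=(240,282,134,190)).items():
    a=cv2.imread(f"pics/{cam}1.png",0).astype(np.float32);b=cv2.imread(f"pics/{cam}_d.png",0).astype(np.float32)
    A=a[v0:v1,u0:u1];B=b[v0:v1,u0:u1]
    w=cv2.createHanningWindow(A.shape[::-1],cv2.CV_32F);print(cam,cv2.phaseCorrelate(A,B,w))
E
```

```text
top ((0.5902545324050337, 0.5574480265968251), 0.9819440361305519)
scene ((-1.0275240912013928, 0.32269298098012555), 0.19402222403773556)
```

```bash
python3 -m jog '[[0,0.05,0.6,0,0,0,0.6],[0,0,0.7,0,0,0,0.6],[0,0,0.7,0,0,0,0.6],[0,0,0.05,0,0,0,0.6],[0,0,0,0,0,0,0.6],[0,0,0,0,0,0,0.6],[0,0,0,0,0,0,0],[0,0,0,0,0,0,0],[0,0,0,0,0,0,0],[0,0,0,0,0,0,0],[0,0,0,0,0,0,0],[0,0,0,0,0,0,0]]';python3 -c "
from h import *
st()"
python3 -m jog '[[0,0,-0.4,0,0,0,0],[0,0,-0.8,0,0,0,0],[0,0,-0.8,0,0,0,0],[0,0,-0.8,0,0,0,0],[0,0,-0.8,0,0,0,0],[0,0,-0.5,0,0,0,0],[0,0,0,0,0,0,0],[0,0,0,0,0,0,0]]'; python3 - <<'E'
from h import *
st()
o=ctrl.get_obs()["ee_pos"]
plan(538.4,202.3,235,-84.3,0)
u,v=proj("scene",o)[0].astype(int)
a=optics.get_image("scene")[v-50:v+50,u-65:u+65]
cv2.imwrite("pics/v11.png",cv2.resize(a,(780,600),interpolation=cv2.INTER_CUBIC)[:,:,::-1])
E
```

```text
t: 45.95
ee_pos: [596.5, 6.0, 71.1]
orientation: [3.138, 0.156, 0.001]
ft_force: [-0.4, 0.2, 6.3]
width: 29.7
grasp_force: 30.0
t 45.95 p [596.5   6.   71.1] yaw -84.3 tilt [0.05 0.  ] F [-0.4  0.2  6.3] w 29.7 q6 1.46
t: 46.75
ee_pos: [595.8, 6.0, 234.5]
orientation: [3.138, 0.156, 0.0]
ft_force: [-0.5, -0.2, -1.5]
width: 29.5
grasp_force: 30.0
t 46.75 p [595.8   6.  234.5] yaw -84.3 tilt [ 0.01 -0.  ] F [-0.5 -0.2 -1.5] w 29.5 q6 1.46
6 rows
[[-0.16,-0.84,0,0,0,0,0],[-0.15,-0.83,0,0,0,0,0],[-0.16,-0.84,-0.01,0,0,0,0],[-0.16,-0.84,0,0,0,0,0],[-0.15,-0.84,0,0,0,0,0],[-0.16,-0.83,0,0,0,0,0]]
```

View pics/v11.png

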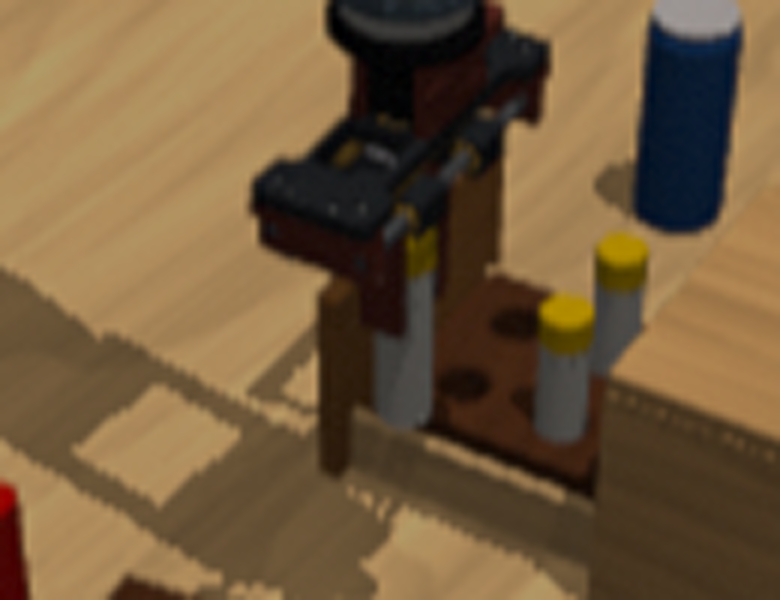

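The tube is held upright, with its foot at v11 (403,420) and its edges parallel to the standing tubes.

```bash
python3 -m jog '[[-0.16,-0.84,0,0,0,0,0],[-0.15,-0.83,0,0,0,0,0],[-0.16,-0.84,0,0,0,0,0],[-0.16,-0.84,0,0,0,0,0],[-0.15,-0.84,0,0,0,0,0],[-0.16,-0.83,0,0,0,0,0],[0,0,0,0,0,0,0],[0,0,0,0,0,0,0],[0,0,0,0,0,0,0]]'; python3 -m jog '[[0,0,0.7,0,0,0,0],[0,0,0.7,0,0,0,0],[0,0,0.7,0,0,0,0],[0,0,0,0,0,0,0],[0,0,0,0,0,0,0],[0,0,0,0,0,0,0],[0,0,0,0,0,0,0],[0,0,0,0,0,0,0]]'; python3 -c "
from h import *
st()"; python3 -m jog '[[0,0,0.1,0,0,0,0],[0,0,0.1,0,0,0,0],[0,0,0,0,0,0,0],[0,0,0,0,0,0,0]]'; python3 -c "
from h import *
st()"
```

```text
t: 47.7
ee_pos: [538.5, 201.2, 233.5]
orientation: [3.137, 0.155, -0.003]
ft_force: [0.1, 0.5, -1.8]
width: 29.8
grasp_force: 30.0
t: 48.5
ee_pos: [539.5, 202.3, 151.7]
orientation: [-3.137, -0.156, -0.003]
ft_force: [1.1, 0.5, -0.7]
width: 29.4
grasp_force: 30.0
t 48.5 p [539.5 202.3 151.7] yaw -84.3 tilt [0.11 0.04] F [ 1.1  0.5 -0.7] w 29.4 q6 1.81
t: 48.9
ee_pos: [538.6, 202.1, 142.2]
orientation: [3.138, 0.156, -0.001]
ft_force: [0.1, 0.2, -0.7]
width: 29.6
grasp_force: 30.0
t 48.9 p [538.6 202.1 142.2] yaw -84.3 tilt [-0.03 -0.01] F [ 0.1  0.2 -0.7] w 29.6 q6 1.81
```

```bash
for i in 1 2; do python3 -m jog '[[0,0,0.08,0,0,0,0],[0,0,0.05,0,0,0,0],[0,0,0,0,0,0,0],[0,0,0,0,0,0,0]]'; done
```

```text
t: 49.3
ee_pos: [538.7, 202.1, 137.1]
orientation: [3.138, 0.156, -0.0]
ft_force: [0.2, -0.2, -1.4]
width: 29.8
grasp_force: 30.0
t: 49.7
ee_pos: [538.8, 202.1, 132.0]
orientation: [3.138, 0.156, -0.0]
ft_force: [-0.3, 0.2, -1.8]
width: 29.5
grasp_force: 30.0
```

Foot is about 9 mm below the mouth without contact force, so I continue.

```bash
python3 -m jog '[[0,0,0.1,0,0,0,0],[0,0,0.15,0,0,0,0],[0,0,0.1,0,0,0,0],[0,0,0,0,0,0,0]]'; python3 -m jog '[[0,0,0.1,0,0,0,0],[0,0,0.1,0,0,0,0],[0,0,0.1,0,0,0,0],[0,0,0,0,0,0,0]]'
```

```text
t: 50.1
ee_pos: [538.4, 202.0, 117.2]
orientation: [3.137, 0.156, -0.002]
ft_force: [-0.1, 0.3, -0.8]
width: 29.4
grasp_force: 30.0
t: 50.5
ee_pos: [538.5, 202.0, 105.4]
orientation: [3.137, 0.156, -0.001]
ft_force: [-0.2, -0.3, -1.4]
width: 29.7
grasp_force: 30.0
```

```bash
python3 -m jog '[[0,0,0.08,0,0,0,0],[0,0,0.05,0,0,0,0],[0,0,0,0,0,0,0],[0,0,0,0,0,0,0]]'
```

```text
t: 50.9
ee_pos: [538.9, 202.2, 100.8]
orientation: [-3.138, -0.156, -0.0]
ft_force: [0.7, -0.3, -0.5]
width: 29.7
grasp_force: 30.0
```

```bash
python3 -m jog '[[0,0,0.05,0,0,0,0],[0,0,0.03,0,0,0,0],[0,0,0,0,0,0,0],[0,0,0,0,0,0,0]]';python3 -m jog '[[0,0,0,0,0,0,0.6],[0,0,0,0,0,0,0.6],[0,0,0,0,0,0,0.6],[0,0,-0.5,0,0,0,0.6],[0,0,-0.9,0,0,0,0.6],[0,0,-0.9,0,0,0,0.6],[0,0,-0.6,0,0,0,0.6],[0,1,-0.2,0,0,0,0.6],[0,1,0,0,0,0,0.6],[0,1,0,0,0,0,0.6],[0,1,0,0,0,0,0.6],[-0.5,0.8,0,0,0,0,0.6],[-0.9,0,0,0,0,0,0.6],[-0.9,0,0,0,0,0,0.6],[0,0,0,0,0,0,0.6],[0,0,0,0,0,0,0.6]]'; python3 look.py e "((33,-66),)" "[572,-183,.235]"; python3 - <<'E'
from h import *
T=cv2.imread("pics/top_e.png");S=cv2.imread("pics/scene_e.png")
t=T[:,:,::-1].copy()
print([(c[0].tolist(),np.round(unproj("top",c[0]+[0,.33],149)[:2],1)) for c in caps(t,"top")])
cv2.imwrite("pics/v12.png",np.hstack([cv2.resize(T[110:260,180:355],(400,343)),cv2.resize(S[110:260,190:365],(400,343))]))
E
```

```text
t: 51.3
ee_pos: [540.1, 202.3, 99.1]
orientation: [-3.137, -0.156, -0.005]
ft_force: [-0.0, -2.0, 8.9]
width: 29.9
grasp_force: 30.0
t: 52.9
ee_pos: [466.4, 1.9, 221.9]
orientation: [3.138, 0.155, 0.001]
ft_force: [0.5, 0.4, 0.4]
width: 52.6
grasp_force: 0.0
t 52.9 p [466.4   1.9 221.9] yaw -84.3 tilt [ 0.05 -0.  ] F [0.5 0.4 0.4] w 52.6 q6 1.45
rack top [ 5.69796e+02 -1.81865e+02  2.29000e-01] 0.0246 scene [ 5.75403e+02 -1.83155e+02  2.38000e-01] 0.0186
rack [ 5.7150e+02 -1.8241e+02  2.3000e-01] yaw 13.4
(33, 66) [ 588.3 -110.6] (33, 0) [ 603.6 -174.8] (33, -66) [ 618.9 -239. ] (-33, 66) [ 524.1 -125.9] (-33, 0) [ 539.4 -190.1] (-33, -66) [ 554.7 -254.3] 
caps [([325.62, 173.6], 52), ([218.5, 175.5], 52), ([199.68, 177.42], 53), ([201.61, 195.39], 54)]
[([325.62, 173.6], array([ 611.5, -232.5])), ([218.5, 175.5], array([609.7, 145. ])), ([199.68, 177.42], array([603.7, 211.5])), ([394.88, 177.12], array([ 595.8, -474.6])), ([201.61, 195.39], array([539.8, 204.4]))]
```

View pics/v12.png

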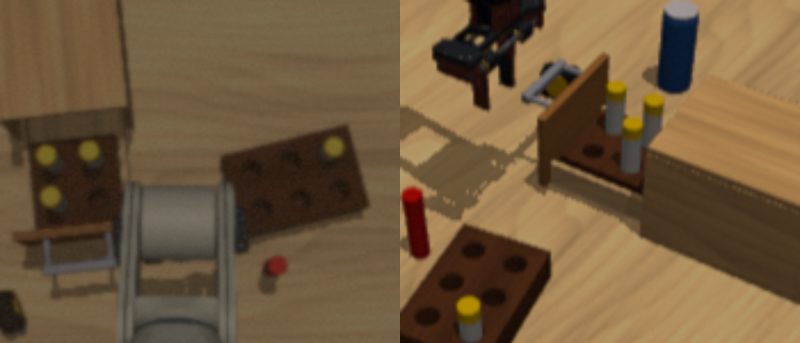

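All three tall tubes are in the drawer and the short is in the bench rack at (325.6,173.6). Now I'll shut the drawer by pushing the bar with closed fingers.

```bash
python3 -c "
from h import *
plan(394.4,155.1,222,-84.3,0)"
```

```text
5 rows
[[-0.29,-0.8,0,0,0,0,0],[-0.29,-0.79,0,0,-0.01,0,0],[-0.28,-0.8,0,0,0,0,0],[-0.29,-0.8,0,0,0,0,0],[-0.29,-0.8,0,0,0,0,0]]
```

```bash
python3 -m jog '[[-0.29,-0.8,0,0,0,0,0],[-0.29,-0.79,0,0,0,0,0],[-0.28,-0.8,0,0,0,0,0],[-0.29,-0.8,0,0,0,0,0],[-0.29,-0.8,0,0,0,0,0],[0,0,0,0,0,0,0],[0,0,0,0,0,0,0],[0,0,0,0,0,0,0]]';python3 -c "
from h import *
st()"; python3 -m jog '[[0,0,0.75,0,0,0,0],[0,0,0.8,0,0,0,0],[0,0,0.8,0,0,0,0],[0,0,0,0,0,0,0],[0,0,0,0,0,0,0],[0.15,0,0,0,0,0,0],[0.2,0,0,0,0,0,0],[0.2,0,0,0,0,0,0],[0,0,0,0,0,0,0]]'
```

```text
t: 53.8
ee_pos: [394.0, 155.0, 221.7]
orientation: [3.138, 0.156, 0.001]
ft_force: [-0.0, -0.3, -0.1]
width: 0.3
grasp_force: 0.0
t 53.8 p [394.  155.  221.7] yaw -84.3 tilt [ 0.02 -0.01] F [-0.  -0.3 -0.1] w 0.3 q6 1.82
t: 54.7
ee_pos: [417.1, 157.7, 128.5]
orientation: [-3.137, -0.155, -0.004]
ft_force: [0.1, -0.5, -0.8]
width: 0.4
grasp_force: 0.0
```

```bash
python3 -m jog '[[0.1,0,0,0,0,0,0],[0.15,0,0,0,0,0,0],[0.2,0,0,0,0,0,0],[0.25,0,0,0,0,0,0],[0.25,0,0,0,0,0,0],[0.25,0,0,0,0,0,0],[0.25,0,0,0,0,0,0],[0.25,0,0,0,0,0,0],[0.25,0,0,0,0,0,0],[0.25,0,0,0,0,0,0],[0.25,0,0,0,0,0,0],[0.25,0,0,0,0,0,0],[0.25,0,0,0,0,0,0],[0.25,0,0,0,0,0,0],[0.2,0,0,0,0,0,0],[0.2,0,0,0,0,0,0],[0.15,0,0,0,0,0,0],[0.1,0,0,0,0,0,0],[0,0,0,0,0,0,0]]'; python3 -c "
from h import *
st()"
```

```text
t: 56.6
ee_pos: [569.3, 172.8, 127.9]
orientation: [-3.137, -0.156, -0.002]
ft_force: [-0.2, -0.2, -0.3]
width: 1.0
grasp_force: 0.0
t 56.6 p [569.3 172.8 127.9] yaw -84.3 tilt [0.09 0.03] F [-0.2 -0.2 -0.3] w 1.0 q6 1.75
```

```bash
for i in 1 2; do python3 -m jog '[[0.1,0,0,0,0,0,0],[0.1,0,0,0,0,0,0],[0.05,0,0,0,0,0,0],[0,0,0,0,0,0,0],[0,0,0,0,0,0,0]]'; done
```

```text
t: 57.1
ee_pos: [578.5, 173.5, 127.7]
orientation: [-3.138, -0.156, -0.001]
ft_force: [0.1, 0.4, -0.7]
width: 0.5
grasp_force: 0.0
t: 57.6
ee_pos: [581.9, 173.7, 127.1]
orientation: [3.136, 0.156, -0.021]
ft_force: [-22.0, -1.5, 15.9]
width: 0.3
grasp_force: 11.4
```

```bash
python3 -m jog '[[0.05,0,0,0,0,0,0],[0,0,0,0,0,0,0],[-0.3,0,0,0,0,0,0],[-0.8,0,0,0,0,0,0],[-0.8,0,0,0,0,0,0],[0,0,-1,0,0,0,0],[0,0,-1,0,0,0,0],[-0.6,-0.8,-0.5,0,0,0,0],[-0.6,-0.8,0,0,0,0,0],[-0.6,-0.8,0,0,0,0,0],[-0.6,-0.8,0,0,0,0,0],[0,-0.8,0,0,0,0,0],[0,0,0,0,0,0,0],[0,0,0,0,0,0,0],[0,0,0,0,0,0,0]]'; python3 - <<'E'
from h import *
st()
T=optics.get_image("top");S=optics.get_image("scene")
a=cv2.imread("pics/top0.png",0).astype(np.float32)[160:194,184:236];b=cv2.cvtColor(T,cv2.COLOR_RGB2GRAY).astype(np.float32)[160:194,184:236]
print(cv2.phaseCorrelate(a,b,cv2.createHanningWindow(a.shape[::-1],cv2.CV_32F)))
print(caps(T,"top"))
cv2.imwrite("pics/v13.png",np.hstack([cv2.resize(T[110:260,130:355],(400,267)),cv2.resize(S[110:260,180:405],(400,267))])[:,:,::-1])
E
```

```text
t: 59.1
ee_pos: [403.5, 316.2, 227.5]
orientation: [3.137, 0.155, 0.0]
ft_force: [-0.4, -0.1, -0.8]
width: 0.5
grasp_force: 0.0
t 59.1 p [403.5 316.2 227.5] yaw -84.3 tilt [ 0.   -0.02] F [-0.4 -0.1 -0.8] w 0.5 q6 2.11
((-0.1297360680016446, -0.0640957480046147), 0.8951525805908956)
[(array([325.62, 173.6 ]), 52), (array([395., 177.]), 41)]
```

View pics/v13.png

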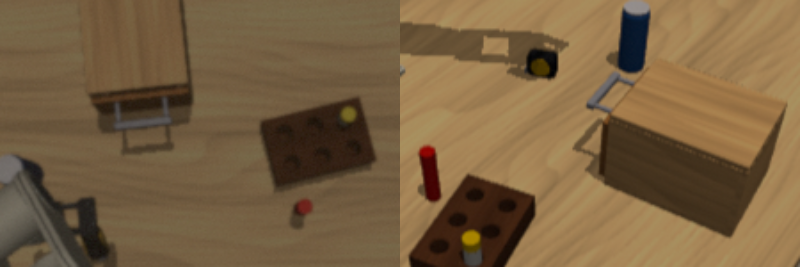

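The drawer is shut, with the handle registering to within 0.1 px of the starting picture. The short tube stands in the bench rack, the bystanders are untouched and the arm is clear.

```bash
python3 -c "
from workcell import ctrl
print(ctrl.close_job())"
```

```text
the job is handed in; nothing more can be done
None
```

I handed the job in: all three tall tubes are in the drawer's rack, the one short tube is in the bench rack and the drawer is shut, at about 59 s, but no verdict came back; one tall tube slipped in the grip on its first insertion and I had to set it down and regrasp it.

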